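# Clamp a board in the lever vice

### The arm

A 7-joint arm with a two-finger parallel gripper is mounted at the origin on a cart in front of the work surface, level with it; the furniture and walls round the work are solid. World frame = base frame: x ahead of the robot, y to its left, z up, the work surface at z = 0. Lengths are in m, angles in rad, forces in N, time in s.
With the tool pointing down it reaches from about 0.4 to 0.875 m from the base axis. Payload 4.4 kg.
Tool frame: the origin (TCP) lies at the very end of the fingers, on their centre line; the grasp point (between the pads) lies 19 mm behind it; x points along the fingers, y is the direction in which the jaws open and shut, and the axes are right-handed (so a half turn about x gives the same grasp; the last joint's range is limited). The gripper opens to 85 mm and grips with 20 to 120 N. Pads are 22 mm wide; open, the fingers measure 114 mm over their backs; the gripper's body (76 mm by 85 mm) begins 54 mm behind the grasp point. The pads swing forward as they close: fully open they stand 13 mm farther back than shut.
Start: joints at [-1.262, 0.628, 0.038, 1.517, -0.027, 0.996, -0.02], TCP at [0.238, 0.605, 0.231] pointing down, gripper open.
Joint ranges: [-3.06, 3.06], [-0.37, 2.12], [-1.25, 1.32], [0.18, 2.47], [-1.1, 4.24], [0.23, 1.98], [-2.94, 2.94]. Speed limits (rad/s): [2.57, 2.57, 3.14, 3.14, 3.14, 3.14, 3.14].

### API

Orientations are given as a unit quaternion [w, x, y, z].
In Python, from plant import env gives the robot as it stands.
- The arm moves only by the tool servo_tool, never from a script. Its argument "commands" is a list of rows, each an object of numbers: "fingers": the opening, from 0 (shut) to 1 (fully open); "tx", "ty", "tz": the shift along the tool's x, y, z in cm; "wx", "wy", "wz": the turn, a rotation vector about the tool's x, y, z in rad. A call has 1 to 20 rows; each row shifts and turns the commanded pose from where the row before left it, along the tool's axes as they then stand; what a row does not reach is not made up. A row lasts 1/8 s, in which the tool goes at most 62.5 mm and 10.7 degrees, less where a joint would pass 70% of its speed; a pose out of reach is approached as far as the arm can. A call with a gripper value outside its range is refused whole. The fingers move at their own pace and stop on an object; "squeeze" is the grip in N (left out, the last holds). Time passes only in rows, so rows that do not move let the fingers close. It gives the time, the measured TCP pose, the force and the opening at its end, in the units of the state.
- env.get_state(): the state, without advancing time (a new reading comes with each control period).
- env.camera(name): name is "scene" or "top"; returns the picture (400x640x3 uint8, red, green, blue); there is no depth.
- env.camera_info(name): a dict with "vertical_fov" (degrees; the focal length in pixels is half the picture's height over the tangent of half this angle, whatever the lens; pixels are square), "cx", "cy" (the principal point, pixels), "dist" ([k1, k2, p1, p2, k3] as OpenCV has them; the pictures are not rectified), "R" (3x3) and "t" (3): a world point X has camera coordinates R X + t. Camera axes: x right, y down, z forward; pixel columns grow to the right and rows downward; lengths in m; the calibration is good to about 2 mm. A picture is of the moment at which its call begins. camera_info takes no time and is no camera call.
- env.hand_in(): hands the job in, once; it reports no verdict.
The state is a dict: "clock": time; "qpos": joint angles; "dq": joint speeds; "joint_torque": joint torques, N m; "ee_pos": TCP position; "orientation": TCP orientation; "ft_force": force on the tool from outside, world axes, zero at the start; "moment": the same for the moment, N m; "opening": finger opening in m.
Only numpy, scipy, OpenCV 4.12 (cv2) and the standard library are available. Lean on these libraries where they do the work, as an engineer would, in place of code of your own. Each camera call takes 0.05 s, during which the arm holds its last target.

### The job

Lay the flat offcut board on the bed of the lever vice, between the jaw and the fence and between the two end stops. Then squeeze the red release button in the lever's grip and, keeping it pressed, swing the lever fully down so that the jaw closes on the board; let go so that the button springs out and the lever stays locked down. Do not disturb the jar, tin, sanding block or thumb plane standing about.

Things in the scene. Friction and masses are not known exactly. Their poses are not given: they have to be found in the camera images.
- board_center (a point): Centre of the loose flat offcut board: pear wood, 55 x 130 x 16 mm, about 0.2 kg, lying flat on the bench. Its x axis runs across the 55 mm width, y along the 130 mm length, z up; this point is half-way up (8 mm above its underside).
- vice_bed (a point): Grey lever vice, fixed: point on the flat top of its bed, 12 mm above the bench, where the middle of the board's underside belongs. x runs from the sliding jaw (robot side) to the fixed fence, y along the bed, z up. The board lies with its length along y, either end first. The space is 63 mm wide (x = -31.5 to 31.5 mm) with the lever at 0; end stops 8 mm high have their faces at y = +-69 mm.
- fence_gap (a point): Middle of the steel fence's clamping face, at its top: x = +31.5, z = +13 mm from vice_bed, same axes. The fence is two blocks 13 mm high with a 60 mm wide gap between (y = -30 to 30 mm), left for a finger, with nothing behind.
- jaw_gap (a point): Middle of the sliding steel jaw's clamping face, at its top, 13 mm above the bed, same axes. The jaw has two prongs with a finger gap 60 mm wide (y = -30 to 30 mm) and 38 mm deep between them. It moves 8 mm towards the fence (+x) as the lever goes down, shoving the board against the fence and gripping it.
- lever_hinge (a point): Pivot of the lever, 45 mm above the bench beside the +y end of the bed: x = +46.5, y = +122, z = +33 mm from vice_bed, same axes. The lever swings about this y axis in the vice's x-z plane.
- lever_grip (a point): Centre of the lever's black rubber grip, 135 mm from the pivot, beside the red button. From the pivot the lever points up and to the vice's -x. The grip is a bar 24 mm thick (along the vice's y), 22 mm deep, 66 mm long, ending 26 mm past this point. To press the button and hold the grip, pinch here along the vice's y: one finger on the button, the other on the opposite flat side.
- button_face (a point): Centre of the outer face of the round red release button, 21 mm across, which stands 8 mm out of the grip's +y side (away from the bed) and is pushed in along the vice's -y. Grip and button together are 32 mm thick, 25 mm with the button fully in.
- vice_lever (a joint): Lever angle in rad: 0 = raised, 1.15 rad above level; it grows as it swings down to its stop at 1.05. Starts at 0 to 0.2 and stays where left (friction, about 3 N at the grip). With the button out, a catch pin meets teeth and blocks the swing down at about 0.29 and again at about 0.7; past about 1.0 the pin can spring out under the last tooth and lock the lever down.
- release_button (a joint): Travel of the red button in m: 0 = out, 0.007 = fully in. A spring pushes it out (3 N at first, 9 N fully in); the catch is clear when it is pressed 5.5 mm or more.
- shellac_jar: Amber jar with pale lid, 60 mm wide, 84 mm tall, standing loose on the bench, to be left alone; origin at the centre of its underside, z up.
- green_tin: Round tin with green lid, 67 mm wide, 22 mm tall, standing loose on the bench, to be left alone; origin at the centre of its underside, z up.
- sanding_block: Cork sanding block, 42 x 85 x 28 mm, standing loose on the bench, to be left alone; origin at the centre of its underside, z up.
- thumb_plane: Small brass thumb plane, 22 x 66 x 26 mm, standing loose on the bench, to be left alone; origin at the centre of its underside, z up.
Not all that is in view belongs to the job. What is shaped like the part that bears board_center but blue is not meant.

How it is judged:
On the way, in this order (a step that is already met when the one before it is completed fails the run):
1. the board lies in the vice's bed, let go, while the lever is still up (z of board_center in the frame of vice_bed between 0.005 and 0.011 m and x of board_center in the frame of vice_bed between -0.008 and 0.008 m and y of board_center in the frame of vice_bed between -0.007 and 0.007 m and angle between the y axis of board_center and the y axis of vice_bed, either way round below 0.12 rad and contact force between the fingers and anything else below 0.5 N and value of joint vice_lever below 0.35 rad), for 0.2 s.
2. the button is held in while the lever swings down past its catch (value of joint release_button above 0.005 m and value of joint vice_lever between 0.34 and 0.98 rad), for 0.1 s.
At the end, for the whole second after the job is handed in: The board lies flat on the vice's bed (its centre within 8 mm across and 7 mm along, height within 3 mm, turned less than 0.12 rad), the lever is fully down (above 0.98 rad) and the button has sprung out (less than 2 mm in), with nothing held (z of board_center in the frame of vice_bed between 0.005 and 0.011 m and x of board_center in the frame of vice_bed between -0.008 and 0.008 m and y of board_center in the frame of vice_bed between -0.007 and 0.007 m and angle between the y axis of board_center and the y axis of vice_bed, either way round below 0.12 rad and value of joint vice_lever above 0.98 rad and value of joint release_button below 0.002 m); the robot touches nothing.
It fails at once if the amber shellac jar is shoved more than 30 mm or knocked over (distance of shellac_jar from where it was at the start of the episode above 0.03 m or angle between shellac_jar's own z axis and vertical above 0.5 rad).
It fails at once if the green tin is shoved more than 30 mm or knocked over (distance of green_tin from where it was at the start of the episode above 0.03 m or angle between green_tin's own z axis and vertical above 0.5 rad).
It fails at once if the sanding block is shoved more than 30 mm or knocked over (distance of sanding_block from where it was at the start of the episode above 0.03 m or angle between sanding_block's own z axis and vertical above 0.5 rad).
It fails at once if the brass thumb plane is shoved more than 30 mm or knocked over (distance of thumb_plane from where it was at the start of the episode above 0.03 m or angle between thumb_plane's own z axis and vertical above 0.5 rad).
It also fails if it takes over 46 s, if anything falls off the work surface, if the arm or the gripper's body presses on something with over 40 N, if the wrist force passes 120 N, or if a joint passes its speed limit or range.

## Working session

There is one attempt and no reset: what is moved stays moved. The work goes in short steps, Python scripts to look and compute and a tool call to move; the robot and the scene stay as the last step left them, time stands still between calls to the robot, and variables do not carry over. Pictures are saved under pics/ and viewed, and the job is handed in when it is done.

Besides the shell and the picture viewer there is one more tool, called after ">>>" by a JSON object that holds its "method" and its "body". servo_tool: Moves the arm, as the interface text tells. Its arguments: {"type":"object","properties":{"commands":{"type":"array"},"squeeze":{"type":"number"}},"required":["commands"]}

```bash
mkdir -p pics; ls
python3 - <<'E'
from plant import env
import cv2,json
print(env.get_state())
for n in("scene","top"):
    im=env.camera(n); cv2.imwrite(f"pics/{n}0.png",im[:,:,::-1]); print(n,env.camera_info(n))
E
```

```text
pics
{'clock': 0.0, 'qpos': array([-1.26179399,  0.6293514 ,  0.0384455 ,  1.51837019, -0.02701326,
        0.99629262, -0.01999316]), 'dq': array([ 8.22602152e-04, -9.31997159e-04, -6.25798709e-04, -7.57727697e-04,
       -6.23319475e-05, -1.28019678e-03, -1.23023733e-03]), 'joint_torque': array([ 4.79280498e-04, -5.63407302e+01,  1.22685716e+00, -1.93441290e+01,
        1.11176298e-02,  1.04139297e-02,  8.92335891e-06]), 'ee_pos': array([0.23770017, 0.60430644, 0.23038503]), 'orientation': array([ 0.69460635,  0.13107719,  0.69484571, -0.13240173]), 'ft_force': array([-0.26359426, -0.60210301, -0.55994036]), 'moment': array([-0.01349798,  0.05932083, -0.04222333]), 'opening': 0.08528290587657232}
scene {'vertical_fov': 42.07539490746017, 'cx': 314.85657947258153, 'cy': 198.1128339625244, 'dist': array([0.05353508, 0.        , 0.        , 0.        , 0.        ]), 'R': array([[ 0.45612098, -0.88990524, -0.00472492],
       [-0.58010179, -0.2932965 , -0.75990728],
       [ 0.67485967,  0.34935058, -0.6500143 ]]), 't': array([-0.44663509,  0.35822423,  1.68980277])}
top {'vertical_fov': 47.98654818841056, 'cx': 322.96165853541595, 'cy': 200.2079423450961, 'dist': array([0.02482283, 0.        , 0.        , 0.        , 0.        ]), 'R': array([[-0.02418296, -0.99965755,  0.00999869],
       [-0.99674575,  0.02334079, -0.07715646],
       [ 0.07689666, -0.01183203, -0.99696886]]), 't': array([-0.21843938,  0.61180701,  1.75431781])}
```

View pics/scene0.png

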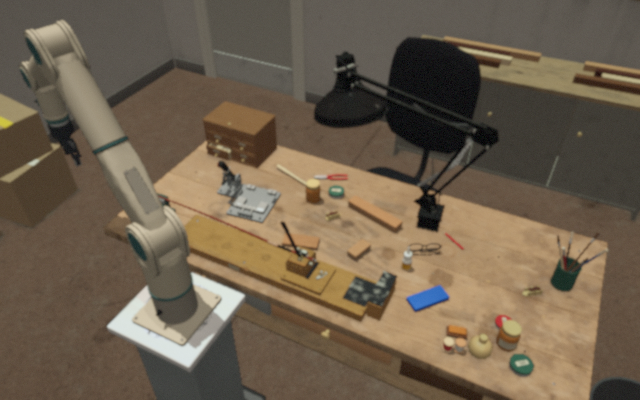

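View pics/top0.png

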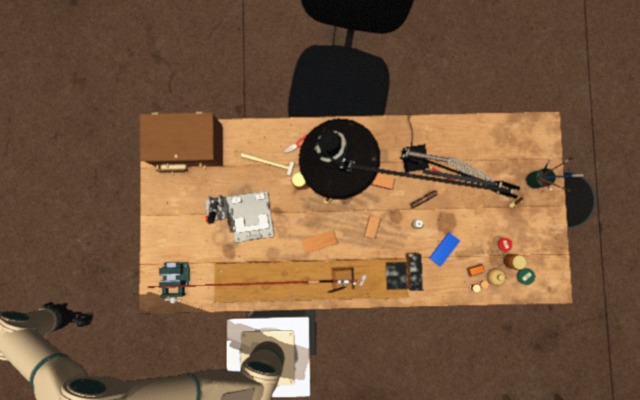

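```bash
cat > h.py <<'E'
import numpy as np,cv2
from plant import env
def cam(n):
    i=env.camera_info(n); f=200/np.tan(np.radians(i["vertical_fov"])/2)
    K=np.array([[f,0,i["cx"]],[0,f,i["cy"]],[0,0,1]]); return K,i["dist"],i["R"],i["t"]
def ray(n,p,z):
    K,d,R,t=cam(n); u=cv2.undistortPointsIter(np.array([[p]],float),K,d,None,None,(3,50,1e-10))[0,0]
    c=-R.T@t; v=R.T@np.array([u[0],u[1],1]); return c+v*(z-c[2])/v[2]
def proj(n,X):
    K,d,R,t=cam(n); X=np.atleast_2d(X).astype(float); return cv2.projectPoints(X,cv2.Rodrigues(R)[0],t,K,d)[0][:,0]
def crop(src,dst,x,y,w,h,s):
    im=cv2.imread(src)[y:y+h,x:x+w]; cv2.imwrite(dst,cv2.resize(im,None,fx=s,fy=s,interpolation=cv2.INTER_CUBIC))
E
python3 - <<'E'
from h import *
crop("pics/top0.png","pics/t1.png",190,140,220,130,3.6)
crop("pics/scene0.png","pics/s1.png",200,140,220,130,3.6)
for p in [(320,241),(372,226),(385,183),(445,248),(250,215)]: print(p,ray("top",p,0.016))
E
```

```text
(320, 241) [ 0.44582618 -0.21743719  0.016     ]
(372, 226) [ 0.50004524 -0.42490036  0.016     ]
(385, 183) [ 0.67022163 -0.48243335  0.016     ]
(445, 248) [ 0.40660599 -0.71023742  0.016     ]
(250, 215) [0.55514609 0.0572018  0.016     ]
```

View pics/t1.png

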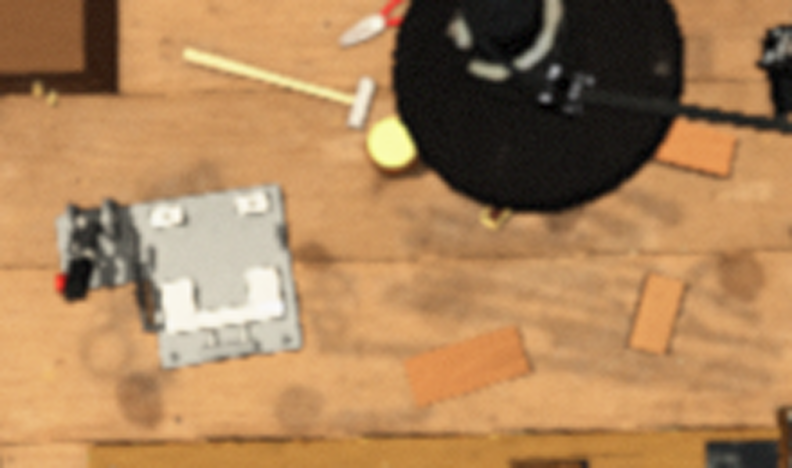

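View pics/s1.png

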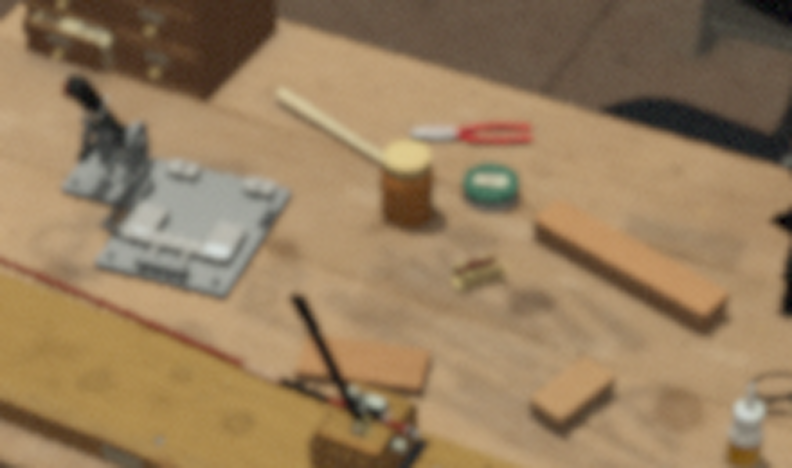

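Run:
```python
from h import *
crop("pics/top0.png","pics/t2.png",200,185,80,60,10)
crop("pics/scene0.png","pics/s2.png",212,155,80,70,8)
crop("pics/top0.png","pics/t3.png",290,220,60,45,12)
```

```text
(no output)
```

View pics/t2.png

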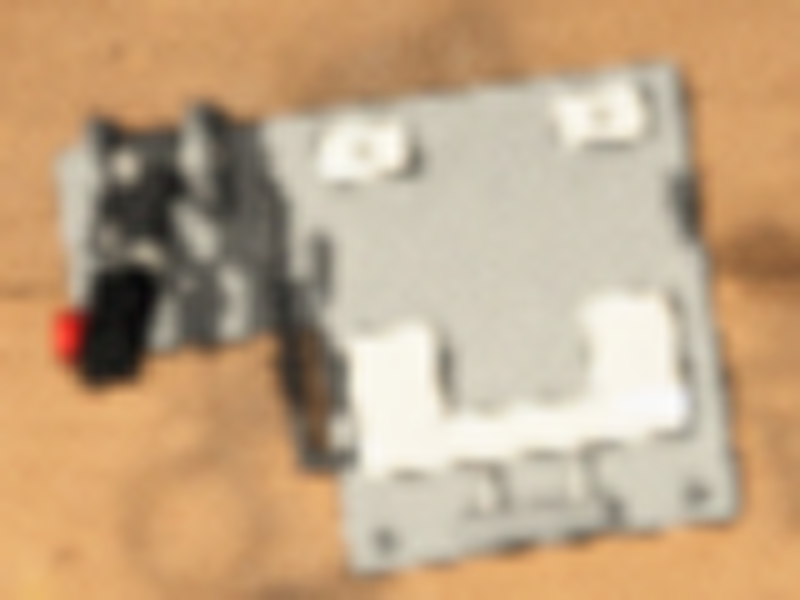

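View pics/s2.png

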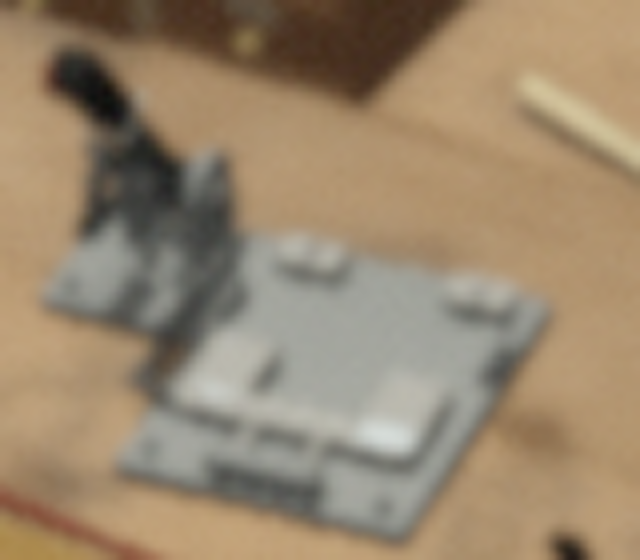

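View pics/t3.png

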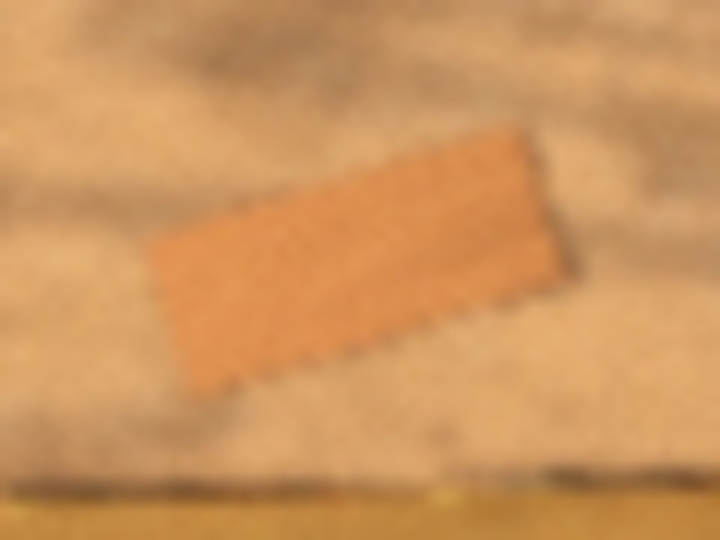

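```bash
cat > fit.py <<'E'
from h import *
from scipy.optimize import least_squares
o=lambda p,s,x,y:((p[0]+.5)/s-.5+x,(p[1]+.5)/s-.5+y)
# board
im=cv2.imread("pics/top0.png")[220:262,295:345].astype(int); b,g,r=im[...,0],im[...,1],im[...,2]
hsv=cv2.cvtColor(im.astype(np.uint8),cv2.COLOR_BGR2HSV); 
m=((hsv[...,1]>148)&(hsv[...,2]>150)&(np.arange(220,262)[:,None]<257)).astype(np.uint8)
n,l,st,_=cv2.connectedComponentsWithStats(m); k=1+np.argmax(st[1:,4]); print(st[k])
ys,xs=np.nonzero(l==k); P=np.c_[xs+295,ys+220]
W=np.array([ray("top",p,.016)[:2] for p in P]); c=W.mean(0); w,v=np.linalg.eigh(np.cov(W.T)); print("board",c,"yaw long",np.degrees(np.arctan2(v[1,1],v[0,1])),"size",np.sqrt(12*w))
cor=[o(p,12,290,220) for p in [(150,243),(517,124),(570,275),(197,395)]]
C=np.array([ray("top",p,.016)[:2] for p in cor]); print(C.mean(0),[np.linalg.norm(C[i]-C[i-1]) for i in range(4)],np.degrees(np.arctan2(*(C[0]-C[1]+C[3]-C[2])[::-1])))
# vice
T=lambda p:o(p,10,200,185)
obs=[((31.5,30,13),(408,180)),((31.5,-30,13),(568,145)),((-31.5,30,13),(432,322)),((-31.5,-30,13),(586,303))]
def X(q,pt): 
    c,s=np.cos(q[2]),np.sin(q[2]); j=q[3] if pt[0]<0 else 0; x,y=pt[0]/1e3+j,pt[1]/1e3
    return [q[0]+c*x-s*y,q[1]+s*x+c*y,.012+pt[2]/1e3]
def res(q): return np.r_[(proj("top",[X(q,a) for a,_ in obs])-[T(p) for _,p in obs]).ravel(),q[3]/.002*.3]
s=least_squares(res,[.55,.05,0,0]); print("vice",s.x,np.degrees(s.x[2]),s.fun.round(2))
q=s.x
for ang in (0,.1,.2):
    a=1.15-ang
    for nm,L,y in(("grip",.135,0),("button",.135,.02),("end",.161,0)):
        pt=np.array([46.5-1e3*L*np.cos(a),122+1e3*y,33+1e3*L*np.sin(a)]); 
        w=np.array(X([*q[:3],0],(pt[0] if pt[0]>0 else pt[0],pt[1],pt[2])))
        pt_=proj("top",w)[0]; ps=proj("scene",w)[0]
        print(ang,nm,w.round(4),"topcrop",((pt_-[200,185]+.5)*10-.5).round(),"scenecrop",((ps-[212,155]+.5)*8-.5).round())
E
python3 fit.py
python3 - <<'E'
from h import *
from scipy.spatial.transform import Rotation as R
s=env.get_state(); q=s["orientation"]; print(R.from_quat(q,scalar_first=True).as_matrix().round(3))
E
```

```text
[  8  11  34  22 458]
board [ 0.44490237 -0.21423801] yaw long 106.13228968113101 size [0.05470347 0.12935195]
[ 0.44536514 -0.2151897 ] [np.float64(0.05209758159940265), np.float64(0.12703232011030166), np.float64(0.05253785824473032), np.float64(0.1287335641187791)] 106.43390659889852
vice [0.58012119 0.05773006 0.13753928 0.00227094] 7.880420337664773 [ 0.37 -0.62 -0.56  0.45  0.24  0.36 -0.05 -0.19  0.34]
0 grip [0.5548 0.1774 0.1682] topcrop [107. 295.] scenecrop [98. 52.]
0 button [0.5521 0.1972 0.1682] topcrop [ 52. 304.] scenecrop [61. 44.]
0 end [0.5443 0.1759 0.192 ] topcrop [ 95. 321.] scenecrop [82. 24.]
0.1 grip [0.5429 0.1757 0.1621] topcrop [116. 328.] scenecrop [89. 76.]
0.1 button [0.5402 0.1956 0.1621] topcrop [ 61. 337.] scenecrop [51. 68.]
0.1 end [0.5301 0.174  0.1847] topcrop [106. 361.] scenecrop [71. 54.]
0.2 grip [0.5317 0.1742 0.1548] topcrop [125. 360.] scenecrop [ 80. 102.]
0.2 button [0.5289 0.194  0.1548] topcrop [ 70. 369.] scenecrop [42. 93.]
0.2 end [0.5167 0.1721 0.176 ] topcrop [117. 399.] scenecrop [60. 84.]
[[-0.001  0.366  0.931]
 [-0.002  0.931 -0.366]
 [-1.    -0.002  0.   ]]
```

```bash
cat > fit2.py <<'E'
from h import *
from scipy.optimize import least_squares
o=lambda p,s,x,y:((p[0]+.5)/s-.5+x,(p[1]+.5)/s-.5+y)
T=lambda p:o(p,10,200,185)
# params: x y yaw jaw | fenceouter jawouter platex1 platex0 plateyr plateyl
def pts(q):
    x,y,th,j,f,w,x1,x0,yr,yl=q; J=-.0315+j
    return [(.0315,.03,.013),(.0315,-.03,.013),(J,.03,.013),(J,-.03,.013),(.0315,f,.013),(.0315,-f,.013),(J,w,.013),(J,-w,.013),(x1,yr,0),(x0,yr,0),(x0,yl,0)]
ob=[(408,180),(568,145),(432,322),(586,303),(318,185),(645,140),(350,340),(670,293),(678,62),(740,515),(350,573)]
def res(q):
    c,s=np.cos(q[2]),np.sin(q[2]); X=[[q[0]+c*a-s*b,q[1]+s*a+c*b,.012+z] for a,b,z in pts(q)]
    return np.r_[(proj("top",X)-[T(p) for p in ob]).ravel(),(q[3]-.001)/.001*.3]
s=least_squares(res,[.58,.058,.13,0,.06,.06,.06,-.1,-.08,.08],x_scale=.01); print(s.x.round(4),np.degrees(s.x[2])); print(s.fun.round(2))
E
python3 fit2.py
```

```text
[ 0.5801  0.0583  0.126   0.0016  0.0649  0.0634  0.0609 -0.1208 -0.0784
  0.0772] 7.220721309976621
[ 0.3  -0.7  -0.6   0.54  0.02  0.47 -0.24  0.09  0.51  0.11  0.46 -0.27
 -0.22 -0.06 -0.23 -0.17 -0.13  0.02  0.12 -0.08  0.01  0.06  0.19]
```

```bash
cat >> h.py <<'E'
from scipy.spatial.transform import Rotation as Ro
def tri(a,b):
    A=[];B=[]
    for n,p in(("top",a),("scene",b)):
        K,d,R,t=cam(n); c=-R.T@t; v=ray(n,p,0)-c; v/=np.linalg.norm(v); M=np.eye(3)-np.outer(v,v); A.append(M);B.append(M@c)
    return np.linalg.lstsq(np.vstack(A),np.hstack(B),rcond=None)[0]
def rel(target,yaw=None,pitch=0,n=None):
    """shift to world target in present tool axes (cm), and turn to tool-down w/ tool y at yaw"""
    s=env.get_state(); M=Ro.from_quat(s["orientation"],scalar_first=True)
    d=M.inv().apply(np.array(target)-s["ee_pos"])*100
    out=[d.round(2)]
    if yaw is not None:
        y=np.array([np.cos(yaw),np.sin(yaw),0]); x=np.array([0,0,-1.]); T=np.c_[x,y,np.cross(x,y)]
        if pitch: T=Ro.from_rotvec(pitch*y).as_matrix()@T
        out.append((M.inv()*Ro.from_matrix(T)).as_rotvec().round(4))
    print("now",s["clock"],s["ee_pos"].round(4),"F",s["ft_force"].round(1),"open",round(s["opening"],4),"rel",*out); return out
E
python3 - <<'E'
from h import *
print("lamp",tri((340,160),(350,108)),"jar",tri((298,180),(313,184)))
print(ray("top",(372,226),.028),ray("top",(326,201),.02))
E
```

```text
lamp [ 0.69423599 -0.28233815  0.45232631] jar [ 0.6840911  -0.14039429  0.07654505]
[ 0.49984049 -0.42346624  0.028     ] [ 0.60336544 -0.24497502  0.02      ]
```

>>> {"method": "servo_tool", "body": {"commands": [{"fingers": 1,"ty": -3.4,"tz": 3.5},{"ty": -3.4,"tz": 3.5},{"ty": -3.4,"tz": 3.5},{"ty": -3.4,"tz": 3.5},{"ty": -3.4,"tz": 3.5},{"ty": -3.4,"tz": 3.5},{"ty": -3.4,"tz": 3.5},{"ty": -3.4,"tz": 3.5},{"ty": -3.4,"tz": 3.5}], "squeeze": 40}}

```text
schema error: expected keys fingers, tx, ty, tz, wx, wy, wz
```

>>> {"method": "servo_tool", "body": {"commands": [{"fingers": 1,"tx": 0,"ty": -3.4,"tz": 3.5,"wx": 0,"wy": 0,"wz": 0},{"fingers": 1,"tx": 0,"ty": -3.4,"tz": 3.5,"wx": 0,"wy": 0,"wz": 0},{"fingers": 1,"tx": 0,"ty": -3.4,"tz": 3.5,"wx": 0,"wy": 0,"wz": 0},{"fingers": 1,"tx": 0,"ty": -3.4,"tz": 3.5,"wx": 0,"wy": 0,"wz": 0},{"fingers": 1,"tx": 0,"ty": -3.4,"tz": 3.5,"wx": 0,"wy": 0,"wz": 0},{"fingers": 1,"tx": 0,"ty": -3.4,"tz": 3.5,"wx": 0,"wy": 0,"wz": 0},{"fingers": 1,"tx": 0,"ty": -3.4,"tz": 3.5,"wx": 0,"wy": 0,"wz": 0},{"fingers": 1,"tx": 0,"ty": -3.4,"tz": 3.5,"wx": 0,"wy": 0,"wz": 0},{"fingers": 1,"tx": 0,"ty": -3.4,"tz": 3.5,"wx": 0,"wy": 0,"wz": 0}], "squeeze": 40}}

```text
clock: 1.23
ee_pos: [0.4194, 0.2033, 0.2312]
orientation: [0.695, 0.132, 0.695, -0.132]
ft_force: [0.5, 0.3, 0.6]
opening: 0.0851
```

```bash
python3 -c "
from h import *
rel([.445,-.2145,.12],np.radians(16.2)); print(env.get_state()['qpos'].round(2))"
```

```text
now 1.225 [0.4194 0.2033 0.2312] F [0.5 0.3 0.6] open 0.0851 rel [ 11.12 -37.94  17.67] [ 9.133e-01 -0.000e+00  1.000e-04]
[-0.56  0.37  0.07  2.01 -0.03  0.76  0.72]
```

>>> {"method": "servo_tool", "body": {"commands": [{"fingers": 1,"tx": 0,"ty": -4.2,"tz": 2,"wx": 0,"wy": 0,"wz": 0},{"fingers": 1,"tx": 0,"ty": -4.2,"tz": 2,"wx": 0,"wy": 0,"wz": 0},{"fingers": 1,"tx": 0,"ty": -4.2,"tz": 2,"wx": 0,"wy": 0,"wz": 0},{"fingers": 1,"tx": 0,"ty": -4.2,"tz": 2,"wx": 0,"wy": 0,"wz": 0},{"fingers": 1,"tx": 0,"ty": -4.2,"tz": 2,"wx": 0,"wy": 0,"wz": 0},{"fingers": 1,"tx": 0,"ty": -4.2,"tz": 2,"wx": 0,"wy": 0,"wz": 0},{"fingers": 1,"tx": 0,"ty": -4.2,"tz": 2,"wx": 0,"wy": 0,"wz": 0},{"fingers": 1,"tx": 0,"ty": -4.2,"tz": 2,"wx": 0,"wy": 0,"wz": 0},{"fingers": 1,"tx": 0,"ty": -4.3,"tz": 1.7,"wx": 0,"wy": 0,"wz": 0},{"fingers": 1,"tx": 2,"ty": 0,"tz": 0,"wx": 0.152,"wy": 0,"wz": 0},{"fingers": 1,"tx": 2,"ty": 0,"tz": 0,"wx": 0.152,"wy": 0,"wz": 0},{"fingers": 1,"tx": 2,"ty": 0,"tz": 0,"wx": 0.152,"wy": 0,"wz": 0},{"fingers": 1,"tx": 2,"ty": 0,"tz": 0,"wx": 0.152,"wy": 0,"wz": 0},{"fingers": 1,"tx": 2,"ty": 0,"tz": 0,"wx": 0.152,"wy": 0,"wz": 0},{"fingers": 1,"tx": 1,"ty": 0,"tz": 0,"wx": 0.153,"wy": 0,"wz": 0},{"fingers": 1,"tx": 0,"ty": 0,"tz": 0,"wx": 0,"wy": 0,"wz": 0}]}}

```text
clock: 3.22
ee_pos: [0.4443, -0.2122, 0.1204]
orientation: [0.565, 0.424, 0.567, -0.424]
ft_force: [-0.8, 0.2, 0.6]
opening: 0.0853
```

```bash
python3 -c "
from h import *
rel([.445,-.2145,.001],np.radians(16.2)); print(env.get_state()['qpos'].round(2))
for n in('top','scene'):cv2.imwrite(f'pics/{n}1.png',env.camera(n)[:,:,::-1])
crop('pics/top1.png','pics/t4.png',280,190,100,75,8)
crop('pics/scene1.png','pics/s4.png',250,190,100,75,8)
"
```

```text
now 3.225 [ 0.4443 -0.2122  0.1204] F [-0.8  0.2  0.6] open 0.0853 rel [11.94  0.03  0.25] [ 0.0019 -0.0012  0.0022]
[ 0.17  0.6   0.33  2.06 -0.37  0.54  1.04]
```

View pics/t4.png

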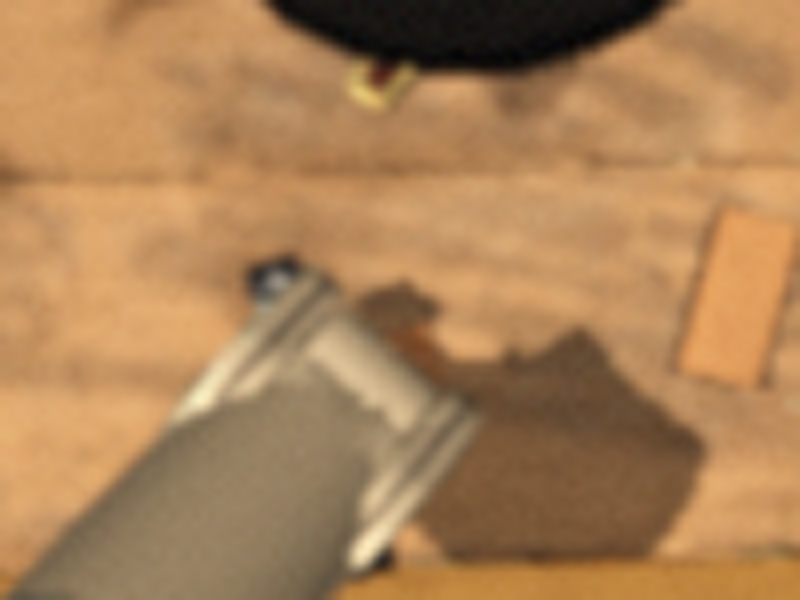

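View pics/s4.png

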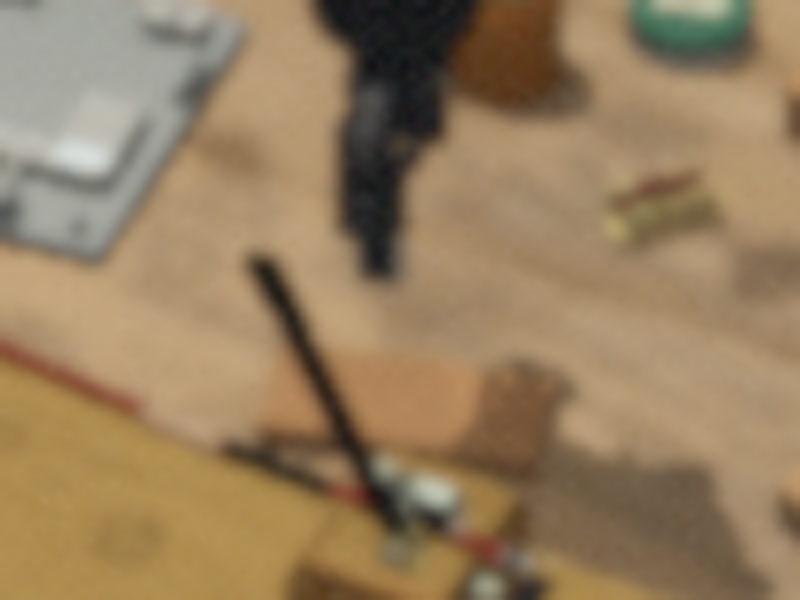

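>>> {"method": "servo_tool", "body": {"commands": [{"fingers": 1,"tx": 3.5,"ty": 0.03,"tz": 0.25,"wx": 0,"wy": 0,"wz": 0},{"fingers": 1,"tx": 3.5,"ty": 0,"tz": 0,"wx": 0,"wy": 0,"wz": 0},{"fingers": 1,"tx": 2.5,"ty": 0,"tz": 0,"wx": 0,"wy": 0,"wz": 0},{"fingers": 1,"tx": 1.4,"ty": 0,"tz": 0,"wx": 0,"wy": 0,"wz": 0},{"fingers": 1,"tx": 0.7,"ty": 0,"tz": 0,"wx": 0,"wy": 0,"wz": 0},{"fingers": 1,"tx": 0,"ty": 0,"tz": 0,"wx": 0,"wy": 0,"wz": 0}]}}

```text
clock: 4.08
ee_pos: [0.4462, -0.2151, 0.0056]
orientation: [0.566, 0.424, 0.565, -0.424]
ft_force: [-0.9, -0.3, 0.2]
opening: 0.0853
```

```bash
python3 -c "
from h import *
rel([.445,-.2145,.001],np.radians(16.2))"
```

```text
now 4.075 [ 0.4462 -0.2151  0.0056] F [-0.9 -0.3  0.2] open 0.0853 rel [ 0.46 -0.1  -0.09] [ 0.0006  0.0002 -0.0004]
```

>>> {"method": "servo_tool", "body": {"commands": [{"fingers": 1,"tx": 0.4,"ty": -0.05,"tz": -0.05,"wx": 0,"wy": 0,"wz": 0},{"fingers": 0.5,"tx": 0,"ty": 0,"tz": 0,"wx": 0,"wy": 0,"wz": 0},{"fingers": 0.5,"tx": 0,"ty": 0,"tz": 0,"wx": 0,"wy": 0,"wz": 0},{"fingers": 0.5,"tx": 0,"ty": 0,"tz": 0,"wx": 0,"wy": 0,"wz": 0},{"fingers": 0.5,"tx": 0,"ty": 0,"tz": 0,"wx": 0,"wy": 0,"wz": 0},{"fingers": 0.5,"tx": 0,"ty": 0,"tz": 0,"wx": 0,"wy": 0,"wz": 0}]}}

```text
clock: 4.82
ee_pos: [0.4456, -0.2147, 0.0018]
orientation: [0.566, 0.425, 0.565, -0.424]
ft_force: [-0.8, -0.4, 6.3]
opening: 0.054
```

>>> {"method": "servo_tool", "body": {"commands": [{"fingers": 0.45,"tx": -1,"ty": 0,"tz": 0,"wx": 0,"wy": 0,"wz": 0},{"fingers": 0.45,"tx": -2.5,"ty": 0,"tz": 0,"wx": 0,"wy": 0,"wz": 0},{"fingers": 0.45,"tx": -3,"ty": 0,"tz": 0,"wx": 0,"wy": 0,"wz": 0},{"fingers": 0.45,"tx": -1.5,"ty": 0,"tz": 0,"wx": 0,"wy": 0,"wz": 0},{"fingers": 0.45,"tx": 0,"ty": 0,"tz": 0,"wx": 0,"wy": 0,"wz": 0}]}}

```text
clock: 5.45
ee_pos: [0.446, -0.2148, 0.0821]
orientation: [0.566, 0.425, 0.565, -0.424]
ft_force: [0.6, 0.2, -2.0]
opening: 0.0538
```

```bash
python3 -c "
from h import *
rel([.580,.0583,.082],np.radians(7.2))
for n in('top','scene'):cv2.imwrite(f'pics/{n}2.png',env.camera(n)[:,:,::-1])
crop('pics/scene2.png','pics/s5.png',250,170,100,75,8)
"
```

```text
now 5.45 [ 0.446  -0.2148  0.0821] F [ 0.6  0.2 -2. ] open 0.0538 rel [ 1.000e-02  2.050e+01 -2.247e+01] [ 0.1578  0.0012 -0.0016]
```

View pics/s5.png

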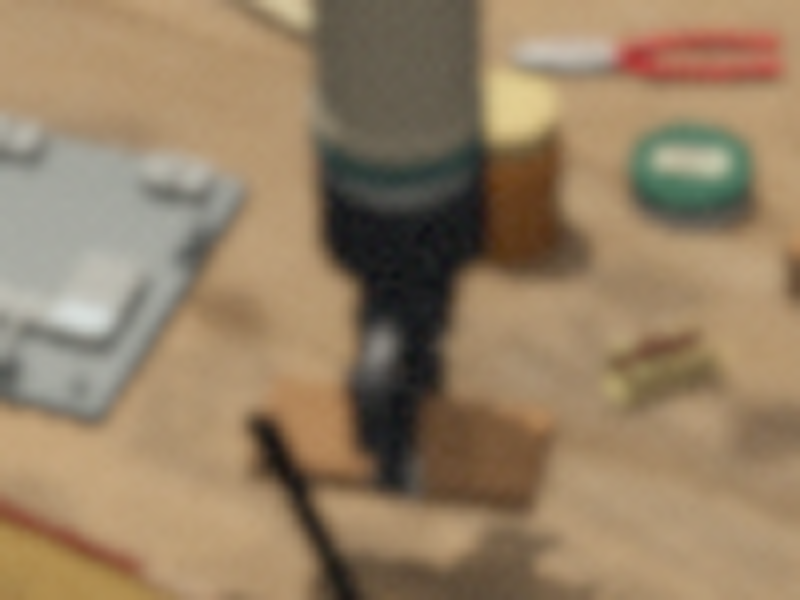

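>>> {"method": "servo_tool", "body": {"commands": [{"fingers": 0.45,"tx": 0,"ty": 1.5,"tz": -1.7,"wx": 0,"wy": 0,"wz": 0},{"fingers": 0.45,"tx": 0,"ty": 2.6,"tz": -2.8,"wx": 0,"wy": 0,"wz": 0},{"fingers": 0.45,"tx": 0,"ty": 2.9,"tz": -3.2,"wx": 0,"wy": 0,"wz": 0},{"fingers": 0.45,"tx": 0,"ty": 2.9,"tz": -3.2,"wx": 0,"wy": 0,"wz": 0},{"fingers": 0.45,"tx": 0,"ty": 2.9,"tz": -3.2,"wx": 0,"wy": 0,"wz": 0},{"fingers": 0.45,"tx": 0,"ty": 2.9,"tz": -3.2,"wx": 0,"wy": 0,"wz": 0},{"fingers": 0.45,"tx": 0,"ty": 2.8,"tz": -3.1,"wx": 0,"wy": 0,"wz": 0},{"fingers": 0.45,"tx": 0,"ty": 2.0,"tz": -2.1,"wx": 0,"wy": 0,"wz": 0},{"fingers": 0.45,"tx": 0,"ty": 0,"tz": 0,"wx": 0.079,"wy": 0,"wz": 0},{"fingers": 0.45,"tx": 0,"ty": 0,"tz": 0,"wx": 0.079,"wy": 0,"wz": 0},{"fingers": 0.45,"tx": 0,"ty": 0,"tz": 0,"wx": 0,"wy": 0,"wz": 0},{"fingers": 0.45,"tx": 0,"ty": 0,"tz": 0,"wx": 0,"wy": 0,"wz": 0}]}}

```text
clock: 7.05
ee_pos: [0.5789, 0.0585, 0.0805]
orientation: [0.53, 0.467, 0.531, -0.468]
ft_force: [-1.0, -0.4, -2.2]
opening: 0.0538
```

```bash
python3 -c "
from h import *
rel([.580,.0583,.0145],np.radians(7.2))
for n in('top','scene'):cv2.imwrite(f'pics/{n}3.png',env.camera(n)[:,:,::-1])
crop('pics/scene3.png','pics/s6.png',205,145,100,75,8)
crop('pics/top3.png','pics/t6.png',200,180,100,75,8)
"
```

```text
now 7.05 [0.5789 0.0585 0.0805] F [-1.  -0.4 -2.2] open 0.0538 rel [6.6  0.12 0.03] [ 0.0004 -0.      0.0015]
```

View pics/s6.png

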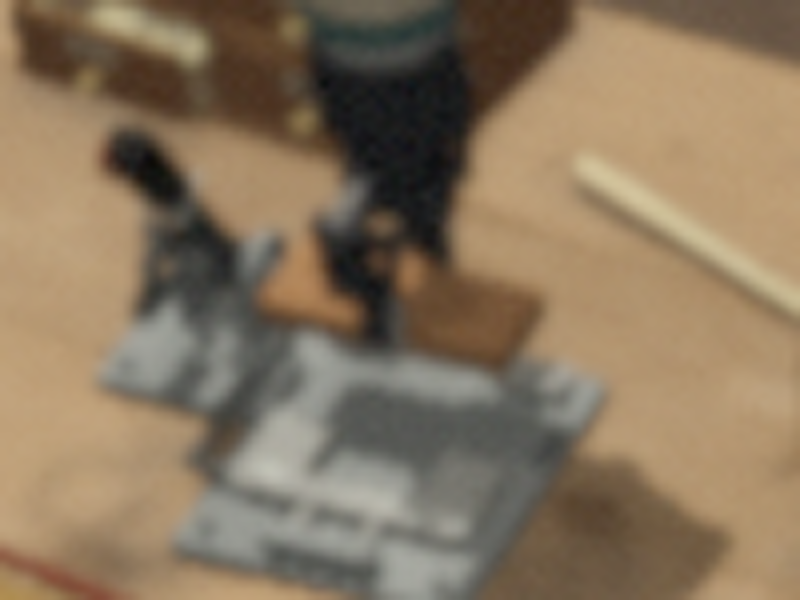

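View pics/t6.png

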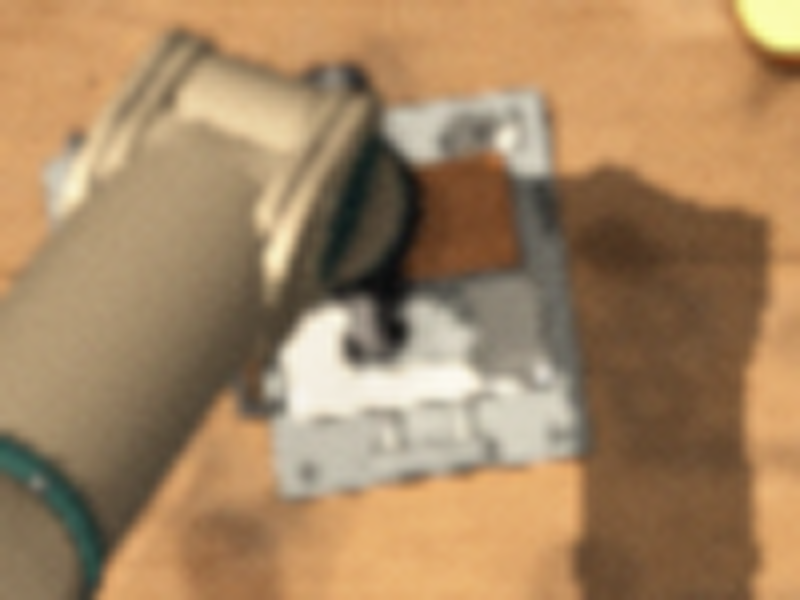

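```bash
python3 -c "
from h import *
s=env.get_state();th=np.radians(7.2);c,sn=np.cos(th),np.sin(th)
for z in (.09,.095):
  for x,y in((.0275,-.065),(-.0275,-.065)):
    w=[s['ee_pos'][0]+c*x-sn*y,s['ee_pos'][1]+sn*x+c*y,z]
    print(z,((proj('top',w)[0]-[200,180]+.5)*8-.5).round(),((proj('scene',w)[0]-[205,145]+.5)*8-.5).round())
crop('pics/scene3.png','pics/s7.png',0,0,320,240,2.5)
"
```

```text
0.09 [504. 149.] [548. 294.]
0.09 [520. 263.] [502. 361.]
0.095 [503. 148.] [547. 286.]
0.095 [519. 262.] [501. 353.]
```

View pics/s7.png

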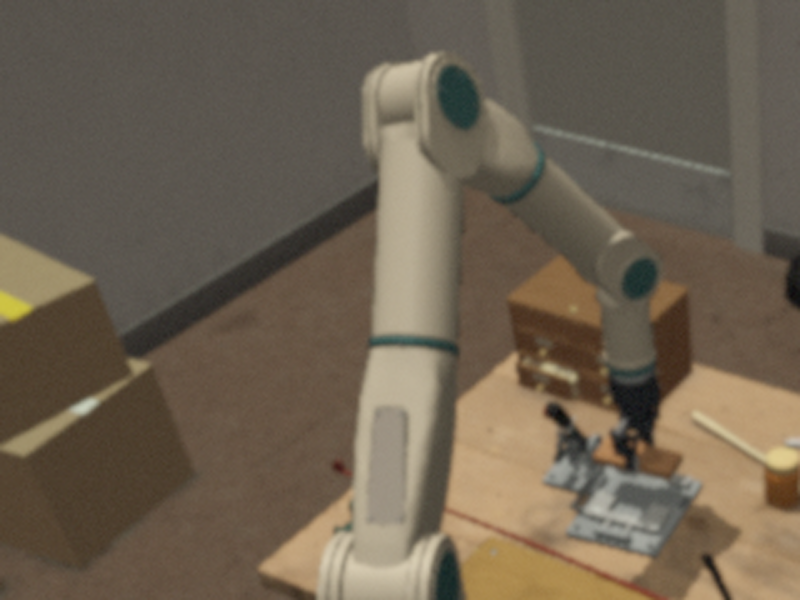

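>>> {"method": "servo_tool", "body": {"commands": [{"fingers": 0.45,"tx": 1.5,"ty": 0.1,"tz": 0.03,"wx": 0,"wy": 0,"wz": 0},{"fingers": 0.45,"tx": 1.8,"ty": 0,"tz": 0,"wx": 0,"wy": 0,"wz": 0},{"fingers": 0.45,"tx": 1.2,"ty": 0,"tz": 0,"wx": 0,"wy": 0,"wz": 0},{"fingers": 0.45,"tx": 0.8,"ty": 0,"tz": 0,"wx": 0,"wy": 0,"wz": 0},{"fingers": 0.45,"tx": 0,"ty": 0,"tz": 0,"wx": 0,"wy": 0,"wz": 0}]}}

```text
clock: 7.78
ee_pos: [0.5799, 0.0584, 0.0275]
orientation: [0.53, 0.467, 0.531, -0.468]
ft_force: [-0.0, 0.7, -0.9]
opening: 0.054
```

```bash
python3 -c "
from h import *
rel([.580,.0583,.0145],np.radians(7.2))
for n in('top','scene'):cv2.imwrite(f'pics/{n}4.png',env.camera(n)[:,:,::-1])
crop('pics/scene4.png','pics/s8.png',205,145,100,75,8)
crop('pics/top4.png','pics/t8.png',200,180,100,75,8)
"
```

```text
now 7.775 [0.5799 0.0584 0.0275] F [-0.   0.7 -0.9] open 0.054 rel [1.3  0.01 0.01] [-0.0008 -0.      0.0014]
```

View pics/s8.png

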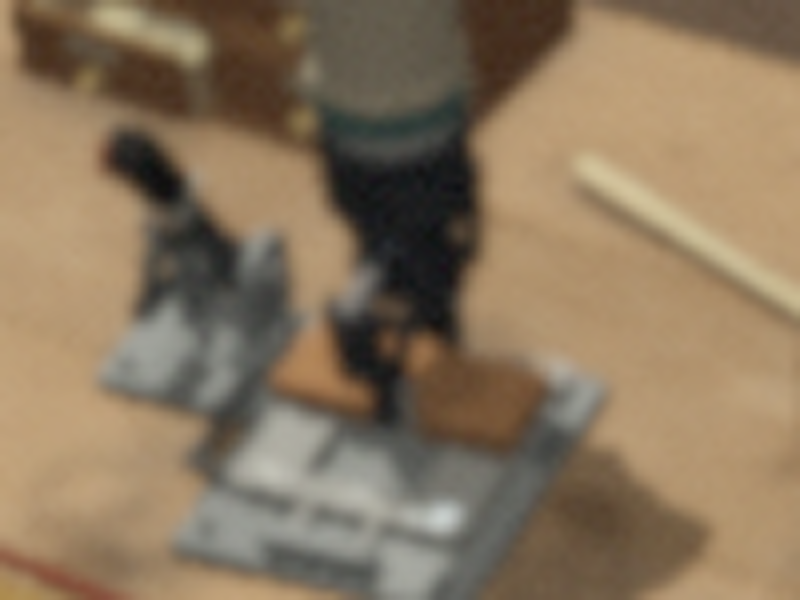

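View pics/t8.png

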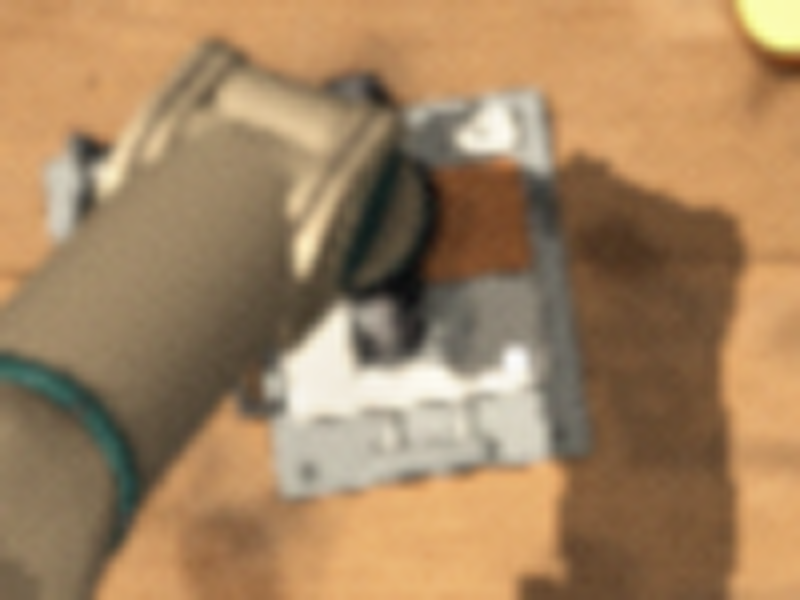

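>>> {"method": "servo_tool", "body": {"commands": [{"fingers": 0.45,"tx": 0.3,"ty": 0.12,"tz": 0,"wx": 0,"wy": 0,"wz": 0},{"fingers": 0.45,"tx": 0.4,"ty": 0,"tz": 0,"wx": 0,"wy": 0,"wz": 0},{"fingers": 0.45,"tx": 0.3,"ty": 0,"tz": 0,"wx": 0,"wy": 0,"wz": 0},{"fingers": 0.45,"tx": 0,"ty": 0,"tz": 0,"wx": 0,"wy": 0,"wz": 0}]}}

```text
clock: 8.38
ee_pos: [0.5813, 0.0586, 0.018]
orientation: [0.53, 0.468, 0.53, -0.468]
ft_force: [-0.8, 0.0, -1.8]
opening: 0.0535
```

>>> {"method": "servo_tool", "body": {"commands": [{"fingers": 0.45,"tx": 0.2,"ty": 0,"tz": 0,"wx": 0,"wy": 0,"wz": 0},{"fingers": 0.45,"tx": 0.15,"ty": 0,"tz": 0,"wx": 0,"wy": 0,"wz": 0},{"fingers": 0.45,"tx": 0,"ty": 0,"tz": 0,"wx": 0,"wy": 0,"wz": 0}]}}

```text
clock: 8.75
ee_pos: [0.5815, 0.0586, 0.0147]
orientation: [0.53, 0.468, 0.53, -0.468]
ft_force: [0.8, 0.2, -1.3]
opening: 0.0542
```

>>> {"method": "servo_tool", "body": {"commands": [{"fingers": 0.45,"tx": 0.1,"ty": 0,"tz": 0,"wx": 0,"wy": 0,"wz": 0},{"fingers": 0.45,"tx": 0,"ty": 0,"tz": 0,"wx": 0,"wy": 0,"wz": 0},{"fingers": 0.85,"tx": 0,"ty": 0,"tz": 0,"wx": 0,"wy": 0,"wz": 0},{"fingers": 0.85,"tx": 0,"ty": 0,"tz": 0,"wx": 0,"wy": 0,"wz": 0},{"fingers": 0.85,"tx": 0,"ty": 0,"tz": 0,"wx": 0,"wy": 0,"wz": 0},{"fingers": 0.85,"tx": -1,"ty": 0,"tz": 0,"wx": 0,"wy": 0,"wz": 0},{"fingers": 0.85,"tx": -3,"ty": 0,"tz": 0,"wx": 0,"wy": 0,"wz": 0},{"fingers": 0.85,"tx": -5,"ty": 0,"tz": 0,"wx": 0,"wy": 0,"wz": 0},{"fingers": 0.85,"tx": -5,"ty": 0,"tz": 0,"wx": 0,"wy": 0,"wz": 0},{"fingers": 0.85,"tx": -5,"ty": 0,"tz": 0,"wx": 0,"wy": 0,"wz": 0},{"fingers": 0.85,"tx": -4,"ty": 0,"tz": 0,"wx": 0,"wy": 0,"wz": 0},{"fingers": 0.85,"tx": 0,"ty": 0,"tz": 0,"wx": 0,"wy": 0,"wz": 0}]}}

```text
clock: 10.25
ee_pos: [0.5836, 0.0583, 0.2478]
orientation: [0.532, 0.47, 0.529, -0.466]
ft_force: [-0.0, -0.0, -0.7]
opening: 0.0725
```

```bash
python3 -c "
from h import *
rel([.55,.17,.24],np.radians(97.2)); rel([.55,.17,.24],np.radians(-82.8));print(env.get_state()['qpos'].round(2))
for n in('top','scene'):cv2.imwrite(f'pics/{n}5.png',env.camera(n)[:,:,::-1])
crop('pics/scene5.png','pics/s9.png',205,145,100,75,8)
crop('pics/top5.png','pics/t9.png',200,180,100,75,8)
"
```

```text
now 10.25 [0.5836 0.0583 0.2478] F [-0.  -0.  -0.7] open 0.0725 rel [  0.77  -1.95 -11.5 ] [-1.5716  0.0057 -0.006 ]
now 10.25 [0.5836 0.0583 0.2478] F [-0.  -0.  -0.7] open 0.0725 rel [  0.77  -1.95 -11.5 ] [ 1.57   -0.006  -0.0057]
[-0.53  0.58  0.61  1.7  -0.39  0.98  0.35]
```

View pics/s9.png

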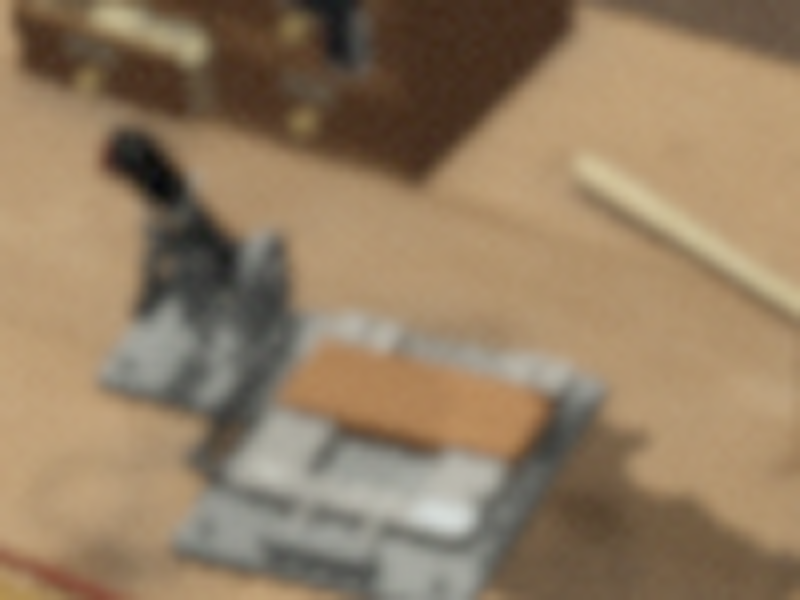

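View pics/t9.png

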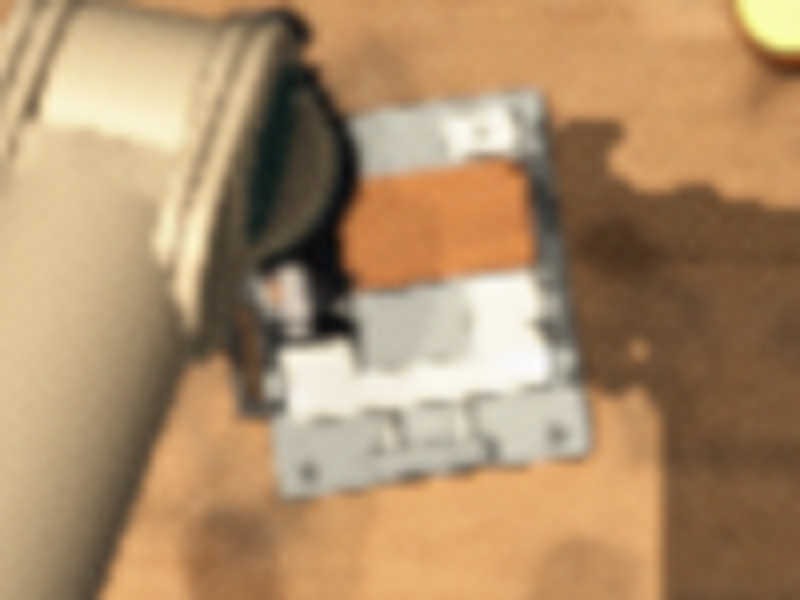

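```bash
cat > lev.py <<'E'
from h import *
V=np.array([.5801,.0583,.012]); th=.126
def vw(p): c,s=np.cos(th),np.sin(th); return V+np.array([c*p[0]-s*p[1],s*p[0]+c*p[1],p[2]])
def lp(q,L,y=0,d=0):
    a=1.15-q; return vw(np.array([.0465-L*np.cos(a)+d*np.sin(a),.122+y,.033+L*np.sin(a)+d*np.cos(a)]))
if __name__=="__main__":
    for q in(0,.05,.1,.15,.2):
        r=[]
        for nm,L,y in(("blob",.128,0),("btn",.135,.016)):
            w=lp(q,L,y); r+=[nm,((proj("top",w)[0]-[200,185]+.5)*10-.5).round(),((proj("scene",w)[0]-[212,155]+.5)*8-.5).round()]
        print(q,lp(q,.135).round(4),*r)
    t=cv2.imread("pics/top0.png").astype(int); R=(t[...,2]-t[...,1]>80); R[:,:200]=0;R[:,215:]=0;R[:200]=0;R[225:]=0
    y,x=np.nonzero(R); w=(t[...,2]-t[...,1])[y,x]; print("red top crop",((np.average(x,weights=w)-200+.5)*10),((np.average(y,weights=w)-185+.5)*10),len(x))
    B=(t.max(2)<45); B[:,:204]=0;B[:,218:]=0;B[:209]=0;B[227:]=0; y,x=np.nonzero(B); print("blk",(x.mean()-199.5)*10,(y.mean()-184.5)*10,len(x))
    t=cv2.imread("pics/scene0.png").astype(int);R=(t[...,2]-t[...,1]>35); R[:,:212]=0;R[:,225:]=0;R[:155]=0;R[172:]=0;y,x=np.nonzero(R);print("red scene",[((a-212+.5)*8,(b-155+.5)*8) for a,b in zip(x,y)])
    B=(t.max(2)<50); B[:,:217]=0;B[:,231:]=0;B[:157]=0;B[172:]=0; y,x=np.nonzero(B); print("blk",(x.mean()-211.5)*8,(y.mean()-154.5)*8,len(x))
    print('board', end=' ')
    im=cv2.imread("pics/scene5.png")
E
python3 lev.py
```

```text
0 [0.5562 0.1782 0.1682] blob [108. 284.] [103.  57.] btn [ 60. 298.] [69. 43.]
0.05 [0.5501 0.1775 0.1653] blob [112. 300.] [98. 68.] btn [ 65. 315.] [64. 55.]
0.1 [0.5443 0.1767 0.1621] blob [116. 316.] [93. 80.] btn [ 69. 331.] [59. 67.]
0.15 [0.5385 0.176  0.1586] blob [120. 331.] [89. 92.] btn [ 73. 347.] [54. 80.]
0.2 [0.533  0.1753 0.1548] blob [124. 346.] [ 85. 104.] btn [ 78. 363.] [50. 93.]
red top crop 65.22186147186147 334.8809523809524 15
blk 121.34615384615387 318.84615384615387 52
red scene []
blk 95.20000000000005 92.68571428571431 35
board
```

>>> {"method": "servo_tool", "body": {"commands": [{"fingers": 1,"tx": 0,"ty": 0,"tz": 0,"wx": -0.175,"wy": 0,"wz": 0},{"fingers": 1,"tx": 0,"ty": 0,"tz": 0,"wx": -0.175,"wy": 0,"wz": 0},{"fingers": 1,"tx": 0,"ty": 0,"tz": 0,"wx": -0.175,"wy": 0,"wz": 0},{"fingers": 1,"tx": 0,"ty": 0,"tz": 0,"wx": -0.175,"wy": 0,"wz": 0},{"fingers": 1,"tx": 0,"ty": 0,"tz": 0,"wx": -0.175,"wy": 0,"wz": 0},{"fingers": 1,"tx": 0,"ty": 0,"tz": 0,"wx": -0.175,"wy": 0,"wz": 0},{"fingers": 1,"tx": 0,"ty": 0,"tz": 0,"wx": -0.175,"wy": 0,"wz": 0},{"fingers": 1,"tx": 0,"ty": 0,"tz": 0,"wx": -0.175,"wy": 0,"wz": 0},{"fingers": 1,"tx": 0,"ty": 0,"tz": 0,"wx": -0.17,"wy": 0,"wz": 0},{"fingers": 1,"tx": 0,"ty": 0,"tz": 0,"wx": 0,"wy": 0,"wz": 0}]}}

```text
clock: 11.6
ee_pos: [0.5806, 0.0585, 0.2423]
orientation: [0.705, -0.043, 0.707, 0.043]
ft_force: [-0.2, -0.3, 0.8]
opening: 0.0854
```

```bash
python3 -c "
from h import *
rel([.543,.177,.1425],np.radians(97.2));print(env.get_state()['qpos'].round(2))
for n in('top','scene'):cv2.imwrite(f'pics/{n}6.png',env.camera(n)[:,:,::-1])
crop('pics/top6.png','pics/t10.png',200,180,100,75,8)
"
```

```text
now 11.6 [0.5806 0.0585 0.2423] F [-0.2 -0.3  0.8] open 0.0854 rel [10.   12.21 -2.25] [-0.0034 -0.003  -0.0006]
[-0.25  0.53  0.16  1.7  -0.1   0.93  1.64]
```

View pics/t10.png

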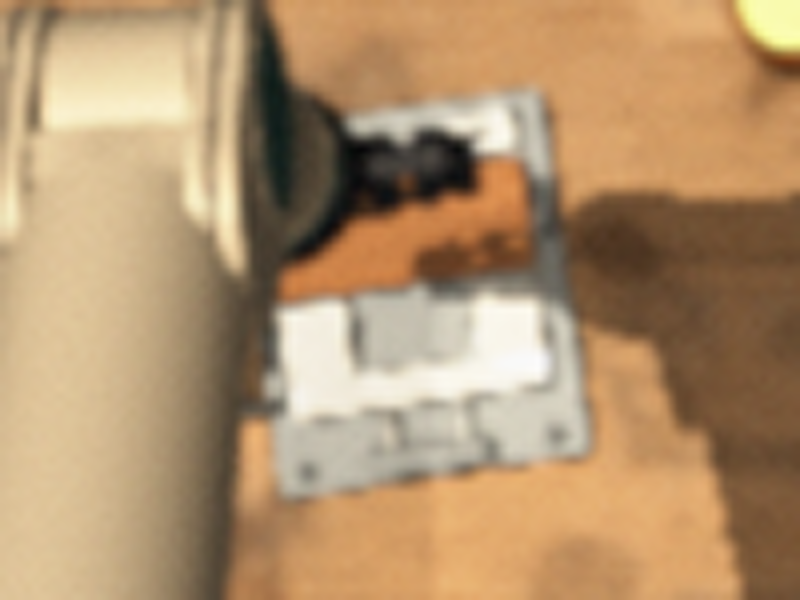

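>>> {"method": "servo_tool", "body": {"commands": [{"fingers": 1,"tx": 0,"ty": 2.2,"tz": -0.4,"wx": 0,"wy": 0,"wz": 0},{"fingers": 1,"tx": 0,"ty": 3.5,"tz": -0.6,"wx": 0,"wy": 0,"wz": 0},{"fingers": 1,"tx": 0,"ty": 3.5,"tz": -0.6,"wx": 0,"wy": 0,"wz": 0},{"fingers": 1,"tx": 0,"ty": 3,"tz": -0.65,"wx": 0,"wy": 0,"wz": 0},{"fingers": 1,"tx": 1.5,"ty": 0,"tz": 0,"wx": 0,"wy": 0,"wz": 0},{"fingers": 1,"tx": 0,"ty": 0,"tz": 0,"wx": 0,"wy": 0,"wz": 0}]}}

```text
clock: 12.45
ee_pos: [0.5432, 0.1757, 0.2272]
orientation: [0.705, -0.044, 0.707, 0.043]
ft_force: [0.4, -0.3, -0.8]
opening: 0.0855
```

```bash
python3 -c "
from h import *
rel([.543,.177,.1425],np.radians(97.2));print(env.get_state()['qpos'].round(2))
for n in('top','scene'):cv2.imwrite(f'pics/{n}7.png',env.camera(n)[:,:,::-1])
crop('pics/scene7.png','pics/s11.png',195,115,100,75,8)
crop('pics/top7.png','pics/t11.png',190,180,100,75,8)
"
```

```text
now 12.45 [0.5432 0.1757 0.2272] F [ 0.4 -0.3 -0.8] open 0.0855 rel [8.47 0.15 0.02] [-0.0031 -0.0032  0.0018]
[-0.47  0.52  0.16  1.75 -0.1   0.88  1.43]
```

View pics/s11.png

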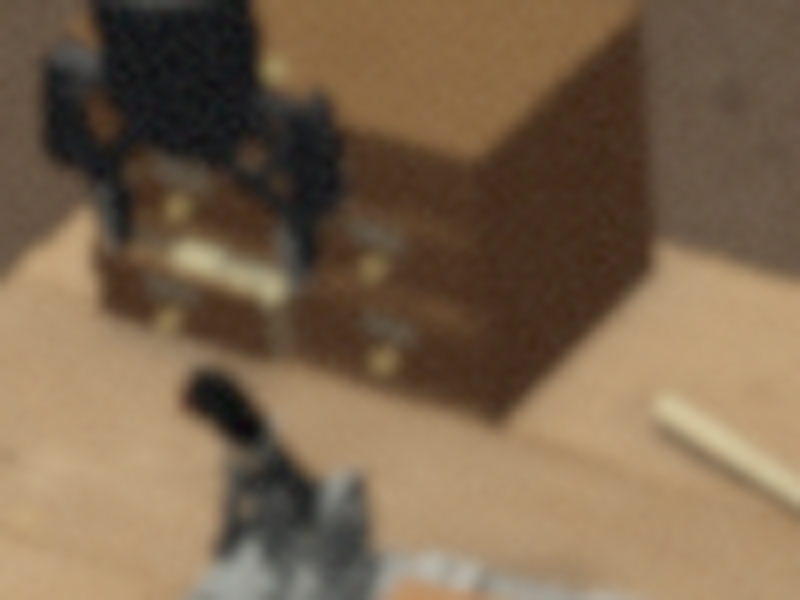

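View pics/t11.png

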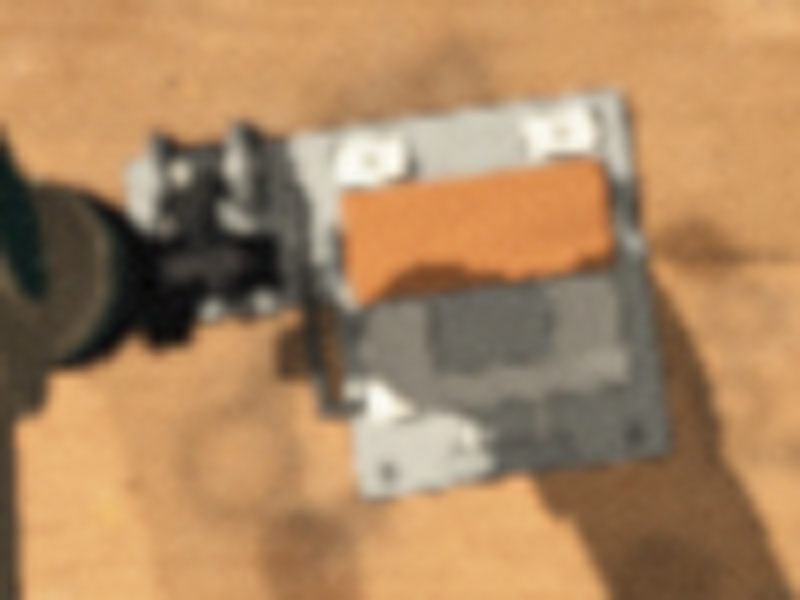

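```bash
python3 -c "
from lev import *
C=np.array([ray('top',((a+.5)/8-.5+190,(b+.5)/8-.5+180),.028) for a,b in [(342,193),(604,158),(613,262),(360,303)]])
c,s=np.cos(th),np.sin(th)
d=C-V; print(np.c_[c*d[:,0]+s*d[:,1],-s*d[:,0]+c*d[:,1]].round(4), (c*d.mean(0)[0]+s*d.mean(0)[1]).round(4),(-s*d.mean(0)[0]+c*d.mean(0)[1]).round(4))
"
```

```text
[[ 0.0288  0.0629]
 [ 0.0268 -0.0668]
 [-0.0247 -0.064 ]
 [-0.0261  0.0614]] 0.0012 -0.0016
```

>>> {"method": "servo_tool", "body": {"commands": [{"fingers": 1,"tx": 3,"ty": 0.15,"tz": 0,"wx": 0,"wy": 0,"wz": 0},{"fingers": 1,"tx": 3,"ty": 0,"tz": 0,"wx": 0,"wy": 0,"wz": 0},{"fingers": 1,"tx": 1.6,"ty": 0,"tz": 0,"wx": 0,"wy": 0,"wz": 0},{"fingers": 1,"tx": 0.7,"ty": 0,"tz": 0,"wx": 0,"wy": 0,"wz": 0},{"fingers": 1,"tx": 0,"ty": 0,"tz": 0,"wx": 0,"wy": 0,"wz": 0}]}}

```text
clock: 13.18
ee_pos: [0.5444, 0.1781, 0.146]
orientation: [0.706, -0.044, 0.706, 0.044]
ft_force: [0.1, -0.4, 0.4]
opening: 0.0856
```

```bash
python3 -c "
from h import *
rel([.543,.177,.1425],np.radians(97.2))
for n in('top','scene'):cv2.imwrite(f'pics/{n}8.png',env.camera(n)[:,:,::-1])
crop('pics/scene8.png','pics/s12.png',195,125,100,75,8)
crop('pics/top8.png','pics/t12.png',190,180,100,75,8)
"
```

```text
now 13.175 [0.5444 0.1781 0.146 ] F [ 0.1 -0.4  0.4] open 0.0856 rel [ 0.35 -0.1  -0.15] [-0.0021  0.0003  0.    ]
```

View pics/s12.png

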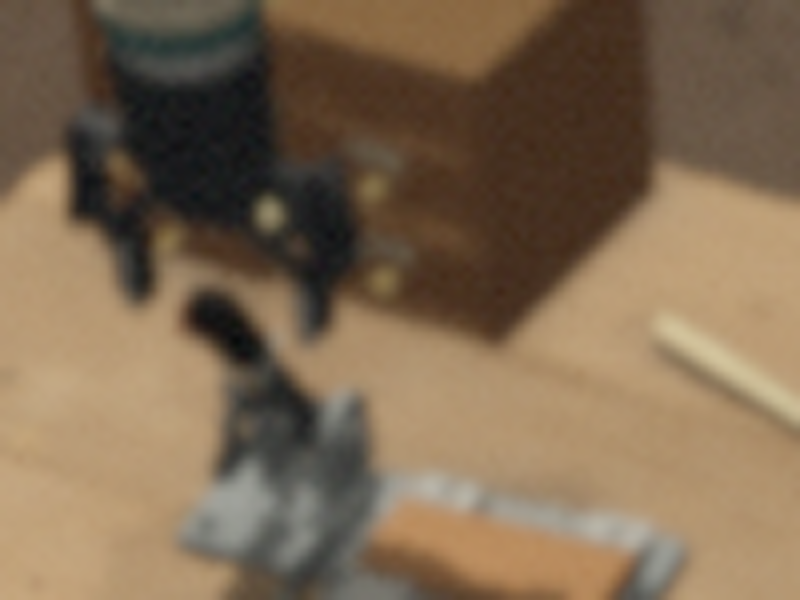

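View pics/t12.png

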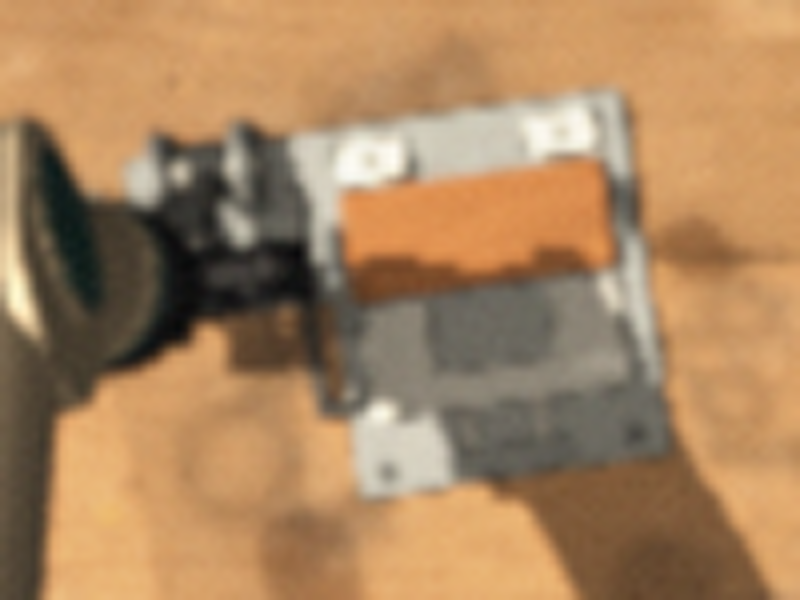

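>>> {"method": "servo_tool", "body": {"commands": [{"fingers": 1,"tx": 0.35,"ty": -0.1,"tz": -0.12,"wx": 0,"wy": 0,"wz": 0},{"fingers": 0.6,"tx": 0,"ty": 0,"tz": 0,"wx": 0,"wy": 0,"wz": 0},{"fingers": 0.45,"tx": 0,"ty": 0,"tz": 0,"wx": 0,"wy": 0,"wz": 0},{"fingers": 0.45,"tx": 0,"ty": 0,"tz": 0,"wx": 0,"wy": 0,"wz": 0}]}}

```text
clock: 13.78
ee_pos: [0.5429, 0.1788, 0.1426]
orientation: [0.706, -0.043, 0.706, 0.045]
ft_force: [-0.7, 5.5, 1.7]
opening: 0.0383
```

```bash
python3 -c "
from h import *
rel([.543,.177,.1425],np.radians(97.2))"
```

```text
now 13.775 [0.5429 0.1788 0.1426] F [-0.7  5.5  1.7] open 0.0383 rel [ 0.01 -0.18 -0.01] [-0.001   0.0006 -0.0021]
```

>>> {"method": "servo_tool", "body": {"commands": [{"fingers": 0.45,"tx": 0,"ty": 0.2,"tz": 0,"wx": 0,"wy": 0,"wz": 0},{"fingers": 0.45,"tx": 0,"ty": 0,"tz": 0,"wx": 0,"wy": 0,"wz": 0},{"fingers": 0.45,"tx": 0,"ty": 0,"tz": 0,"wx": 0,"wy": 0,"wz": 0}]}}

```text
clock: 14.15
ee_pos: [0.5427, 0.1799, 0.1425]
orientation: [0.706, -0.044, 0.706, 0.044]
ft_force: [-0.7, 3.4, 2.7]
opening: 0.0383
```

>>> {"method": "servo_tool", "body": {"commands": [{"fingers": 0.35,"tx": 0,"ty": 0,"tz": 0,"wx": 0,"wy": 0,"wz": 0},{"fingers": 0.28,"tx": 0,"ty": 0,"tz": 0,"wx": 0,"wy": 0,"wz": 0},{"fingers": 0.2,"tx": 0,"ty": 0,"tz": 0,"wx": 0,"wy": 0,"wz": 0},{"fingers": 0.2,"tx": 0,"ty": 0,"tz": 0,"wx": 0,"wy": 0,"wz": 0},{"fingers": 0.2,"tx": 0,"ty": 0,"tz": 0,"wx": 0,"wy": 0,"wz": 0}]}}

```text
clock: 14.78
ee_pos: [0.5426, 0.18, 0.1428]
orientation: [0.706, -0.044, 0.706, 0.045]
ft_force: [-2.1, 3.9, 6.0]
opening: 0.0235
```

```bash
python3 -c "
import numpy as np
a=1.038-np.linspace(0,.95,17); x=-13.5*np.cos(a); z=13.5*np.sin(a)
for i in range(16): print(round(1.15-a[i+1],3),'tx',round(-(z[i+1]-z[i]),2),'tz',round(x[i+1]-x[i],2))"
```

```text
0.171 tx 0.43 tz -0.68
0.231 tx 0.47 tz -0.65
0.29 tx 0.5 tz -0.62
0.349 tx 0.54 tz -0.59
0.409 tx 0.57 tz -0.56
0.468 tx 0.61 tz -0.52
0.528 tx 0.64 tz -0.49
0.587 tx 0.66 tz -0.45
0.646 tx 0.69 tz -0.41
0.706 tx 0.71 tz -0.37
0.765 tx 0.73 tz -0.32
0.824 tx 0.75 tz -0.28
0.884 tx 0.77 tz -0.23
0.943 tx 0.78 tz -0.19
1.003 tx 0.79 tz -0.14
1.062 tx 0.8 tz -0.09
```

>>> {"method": "servo_tool", "body": {"commands": [{"fingers": 0.2,"tx": 0.43,"ty": 0,"tz": -0.68,"wx": 0,"wy": 0,"wz": 0},{"fingers": 0.2,"tx": 0.47,"ty": 0,"tz": -0.65,"wx": 0,"wy": 0,"wz": 0},{"fingers": 0.2,"tx": 0.5,"ty": 0,"tz": -0.62,"wx": 0,"wy": 0,"wz": 0},{"fingers": 0.2,"tx": 0.54,"ty": 0,"tz": -0.59,"wx": 0,"wy": 0,"wz": 0},{"fingers": 0.2,"tx": 0.57,"ty": 0,"tz": -0.56,"wx": 0,"wy": 0,"wz": 0},{"fingers": 0.2,"tx": 0.61,"ty": 0,"tz": -0.52,"wx": 0,"wy": 0,"wz": 0}]}}

```text
clock: 15.52
ee_pos: [0.508, 0.1756, 0.1119]
orientation: [0.707, -0.044, 0.704, 0.045]
ft_force: [-0.1, 4.4, 6.0]
opening: 0.0231
```

```bash
cat > st.py <<'E'
from lev import *
s=env.get_state(); M=Ro.from_quat(s["orientation"],scalar_first=True); g=M.apply([-.0185,0,0])+s["ee_pos"]; d=g-V; c,sn=np.cos(th),np.sin(th)
x=c*d[0]+sn*d[1]-.0465; z=d[2]-.033; print("t",s["clock"],"L",np.hypot(x,z).round(4),"q",1.15-np.arctan2(z,-x).round(3),"y",(-sn*d[0]+c*d[1]).round(4),"F",s["ft_force"].round(1),"open",s["opening"].round(4),"tool x",M.apply([1,0,0]).round(3))
E
python3 st.py
```

```text
Traceback (most recent call last):
  File "st.py", line 3, in <module>
    x=c*d[0]+sn*d[1]-.0465; z=d[2]-.033; print("t",s["clock"],"L",np.hypot(x,z).round(4),"q",1.15-np.arctan2(z,-x).round(3),"y",(-sn*d[0]+c*d[1]).round(4),"F",s["ft_force"].round(1),"open",s["opening"].round(4),"tool x",M.apply([1,0,0]).round(3))
                                                                                                                                                                                             ^^^^^^^^^^^^^^^^^^
AttributeError: 'float' object has no attribute 'round'
```

```bash
sed -i 's/s\["opening"\].round(4)/round(s["opening"],4)/' st.py; python3 st.py; python3 -c "
from h import *
cv2.imwrite('pics/scene9.png',env.camera('scene')[:,:,::-1])
crop('pics/scene9.png','pics/s13.png',195,125,100,75,8)"
```

```text
t 15.525 L 0.1341 q 0.45999999999999996 y 0.1254 F [-0.1  4.4  6. ] open 0.0231 tool x [ 0.003  0.002 -1.   ]
```

View pics/s13.png

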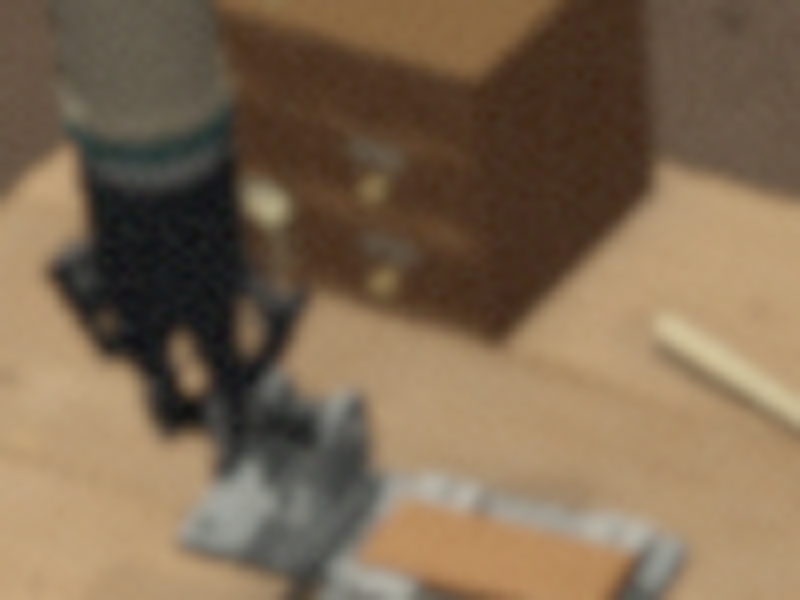

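>>> {"method": "servo_tool", "body": {"commands": [{"fingers": 0.2,"tx": 0.64,"ty": 0,"tz": -0.49,"wx": 0,"wy": 0,"wz": 0},{"fingers": 0.2,"tx": 0.66,"ty": 0,"tz": -0.45,"wx": 0,"wy": 0,"wz": 0},{"fingers": 0.2,"tx": 0.69,"ty": 0,"tz": -0.41,"wx": 0,"wy": 0,"wz": 0},{"fingers": 0.2,"tx": 0.71,"ty": 0,"tz": -0.37,"wx": 0,"wy": 0,"wz": 0},{"fingers": 0.2,"tx": 0.73,"ty": 0,"tz": -0.32,"wx": 0,"wy": 0,"wz": 0},{"fingers": 0.2,"tx": 0.75,"ty": 0,"tz": -0.28,"wx": 0,"wy": 0,"wz": 0},{"fingers": 0.2,"tx": 0.77,"ty": 0,"tz": -0.23,"wx": 0,"wy": 0,"wz": 0}]}}

```text
clock: 16.45
ee_pos: [0.4819, 0.1723, 0.0618]
orientation: [0.706, -0.044, 0.705, 0.045]
ft_force: [-1.8, 4.2, 4.7]
opening: 0.0232
```

```bash
python3 st.py
```

```text
t 16.45 L 0.1343 q 0.8839999999999999 y 0.1254 F [-1.8  4.2  4.7] open 0.0232 tool x [ 0.001  0.001 -1.   ]
```

>>> {"method": "servo_tool", "body": {"commands": [{"fingers": 0.2,"tx": 0.78,"ty": 0,"tz": -0.19,"wx": 0,"wy": 0,"wz": 0},{"fingers": 0.2,"tx": 0.79,"ty": 0,"tz": -0.14,"wx": 0,"wy": 0,"wz": 0},{"fingers": 0.2,"tx": 0.6,"ty": 0,"tz": -0.07,"wx": 0,"wy": 0,"wz": 0},{"fingers": 0.2,"tx": 0.2,"ty": 0,"tz": 0,"wx": 0,"wy": 0,"wz": 0},{"fingers": 0.2,"tx": 0,"ty": 0,"tz": 0,"wx": 0,"wy": 0,"wz": 0}]}}

```text
clock: 17.08
ee_pos: [0.4775, 0.1717, 0.0386]
orientation: [0.706, -0.044, 0.706, 0.045]
ft_force: [-2.8, 3.4, 9.5]
opening: 0.0237
```

```bash
python3 st.py
```

```text
t 17.075 L 0.1346 q 1.0599999999999998 y 0.1254 F [-2.8  3.4  9.5] open 0.0237 tool x [ 0.     0.001 -1.   ]
```

>>> {"method": "servo_tool", "body": {"commands": [{"fingers": 0.2,"tx": 0.2,"ty": 0,"tz": 0,"wx": 0,"wy": 0,"wz": 0},{"fingers": 0.2,"tx": 0.2,"ty": 0,"tz": 0,"wx": 0,"wy": 0,"wz": 0},{"fingers": 0.2,"tx": 0,"ty": 0,"tz": 0,"wx": 0,"wy": 0,"wz": 0}]}}

```text
clock: 17.45
ee_pos: [0.4776, 0.1718, 0.0378]
orientation: [0.706, -0.044, 0.705, 0.045]
ft_force: [-8.2, 3.3, 44.5]
opening: 0.0237
```

```bash
python3 st.py; python3 -c "
from h import *
for n in('top','scene'):cv2.imwrite(f'pics/{n}10.png',env.camera(n)[:,:,::-1])
crop('pics/scene10.png','pics/s14.png',195,145,100,75,8)
crop('pics/top10.png','pics/t14.png',190,180,100,75,8)"
```

```text
t 17.45 L 0.1344 q 1.0659999999999998 y 0.1254 F [-8.2  3.3 44.5] open 0.0237 tool x [ 0.001  0.002 -1.   ]
```

View pics/s14.png

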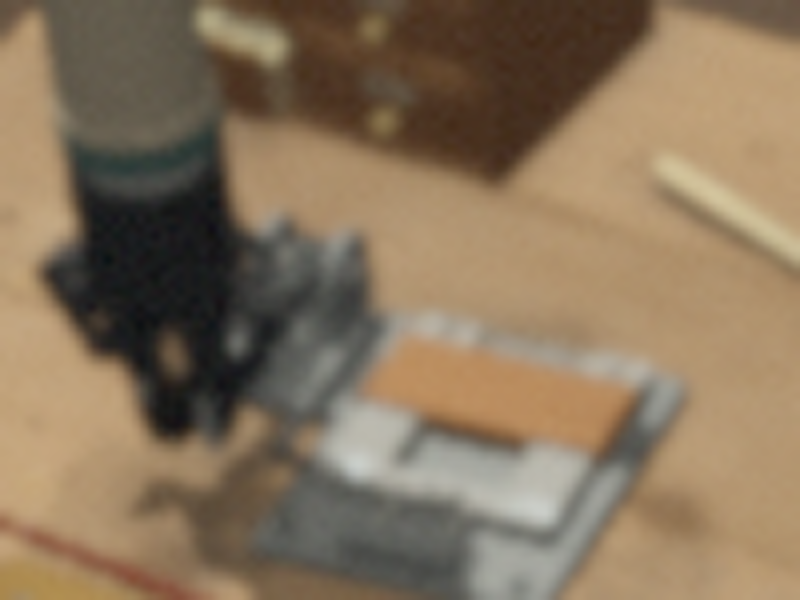

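View pics/t14.png

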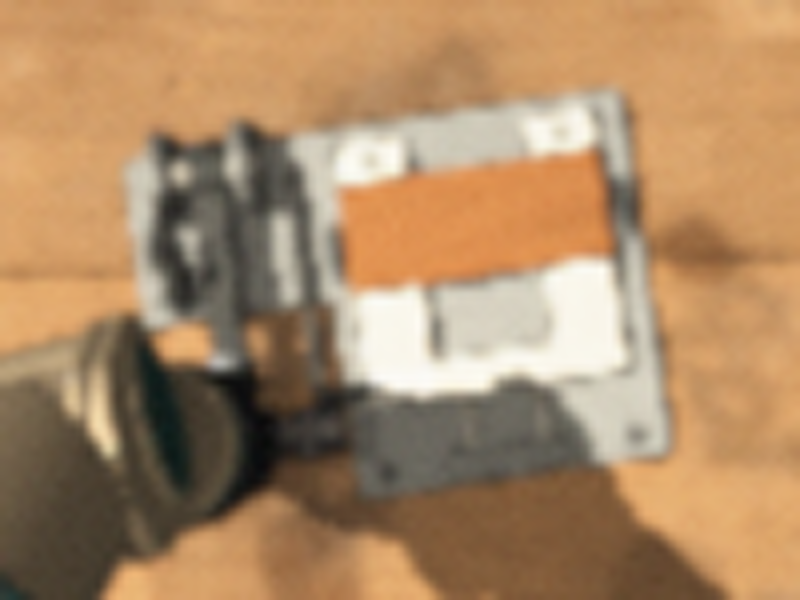

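>>> {"method": "servo_tool", "body": {"commands": [{"fingers": 0.2,"tx": -0.2,"ty": 0,"tz": 0,"wx": 0,"wy": 0,"wz": 0},{"fingers": 0.6,"tx": 0,"ty": 0,"tz": 0,"wx": 0,"wy": 0,"wz": 0},{"fingers": 0.7,"tx": 0,"ty": 0,"tz": 0,"wx": 0,"wy": 0,"wz": 0},{"fingers": 0.7,"tx": 0,"ty": 0,"tz": 0,"wx": 0,"wy": 0,"wz": 0},{"fingers": 0.7,"tx": 0,"ty": 0,"tz": 0,"wx": 0,"wy": 0,"wz": 0}]}}

```text
clock: 18.18
ee_pos: [0.4773, 0.1702, 0.0355]
orientation: [0.705, -0.044, 0.706, 0.043]
ft_force: [0.2, 0.9, -0.0]
opening: 0.0597
```

```bash
python3 st.py
```

```text
t 18.175 L 0.1347 q 1.083 y 0.1239 F [ 0.2  0.9 -0. ] open 0.0597 tool x [-0.001 -0.001 -1.   ]
```

Free of contact; retreat straight up, then aside.

>>> {"method": "servo_tool", "body": {"commands": [{"fingers": 0.7,"tx": -1.5,"ty": 0,"tz": 0,"wx": 0,"wy": 0,"wz": 0},{"fingers": 0.7,"tx": -3,"ty": 0,"tz": 0,"wx": 0,"wy": 0,"wz": 0},{"fingers": 0.7,"tx": -5,"ty": 0,"tz": 0,"wx": 0,"wy": 0,"wz": 0},{"fingers": 0.7,"tx": -5,"ty": 0,"tz": 0,"wx": 0,"wy": 0,"wz": 0},{"fingers": 0.7,"tx": -4,"ty": 0,"tz": 0,"wx": 0,"wy": 0,"wz": 0},{"fingers": 0.7,"tx": 0,"ty": 4,"tz": 0,"wx": 0,"wy": 0,"wz": 0},{"fingers": 0.7,"tx": 0,"ty": 5,"tz": 0,"wx": 0,"wy": 0,"wz": 0},{"fingers": 0.7,"tx": 0,"ty": 5,"tz": 0,"wx": 0,"wy": 0,"wz": 0},{"fingers": 0.7,"tx": 0,"ty": 5,"tz": 0,"wx": 0,"wy": 0,"wz": 0},{"fingers": 0.7,"tx": 0,"ty": 0,"tz": 0,"wx": 0,"wy": 0,"wz": 0}]}}

```text
clock: 19.42
ee_pos: [0.4517, 0.3648, 0.2215]
orientation: [0.706, -0.045, 0.706, 0.048]
ft_force: [0.3, -1.1, -0.3]
opening: 0.0601
```

```bash
python3 st.py; python3 -c "
from lev import *
for n in('top','scene'):cv2.imwrite(f'pics/{n}11.png',env.camera(n)[:,:,::-1])
crop('pics/scene11.png','pics/s15.png',195,145,100,75,8)
crop('pics/top11.png','pics/t15.png',190,180,100,75,8)
for q in(.95,1.0,1.05):
  for y in (.02,.013):
    w=lp(q,.135,y);print(q,y,((proj('top',w)[0]-[190,180]+.5)*8-.5).round(),((proj('scene',w)[0]-[195,145]+.5)*8-.5).round())"
```

```text
t 19.425 L 0.2373 q 0.18599999999999994 y 0.3201 F [ 0.3 -1.1 -0.3] open 0.0601 tool x [-0.     0.003 -1.   ]
0.95 0.02 [192. 448.] [148. 370.]
0.95 0.013 [206. 446.] [160. 373.]
1.0 0.02 [195. 451.] [148. 382.]
1.0 0.013 [210. 449.] [161. 385.]
1.05 0.02 [199. 453.] [149. 394.]
1.05 0.013 [213. 450.] [162. 397.]
```

View pics/s15.png

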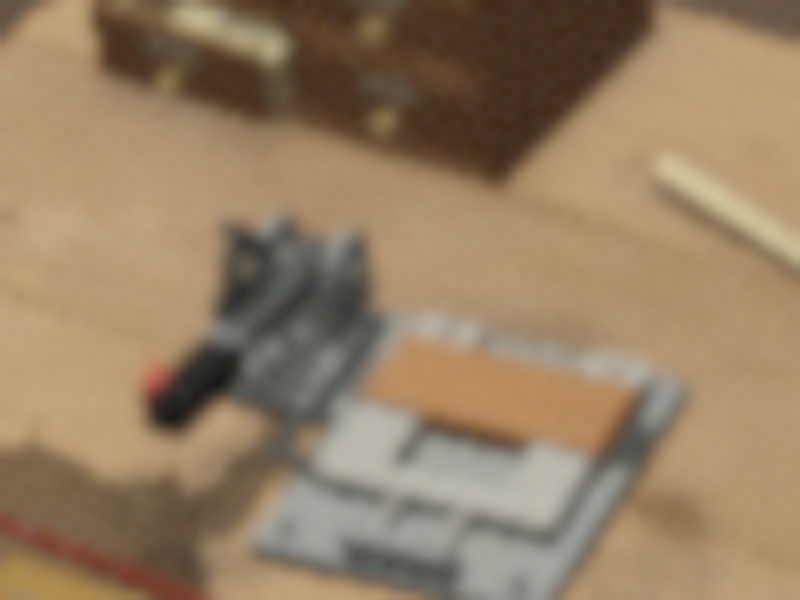

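View pics/t15.png

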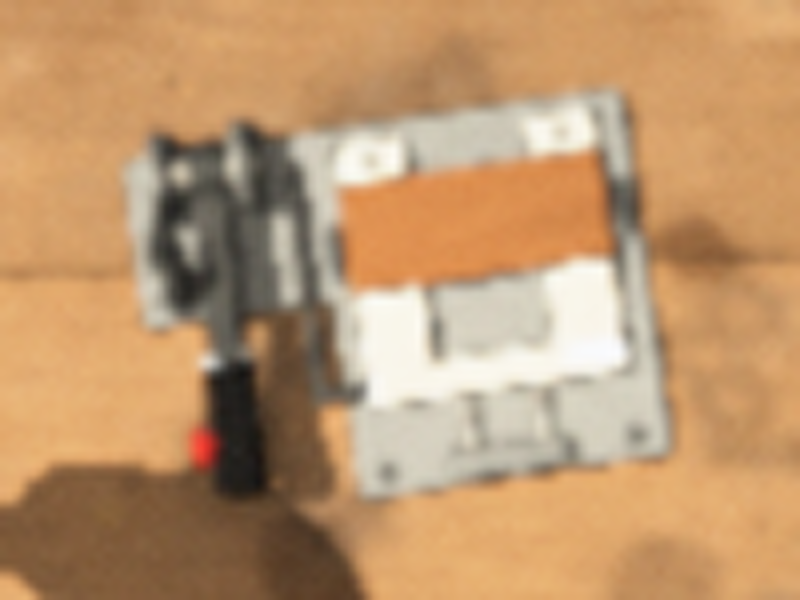

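```bash
cat > iou.py <<'E'
from lev import *
import itertools
def mask(n,q,S=8):
    P=np.array([lp(q,L,y,d) for L,y,d in itertools.product((.095,.161),(-.012,.012),(-.011,.011))])
    h=cv2.convexHull(((proj(n,P)+.5)*S).astype(np.float32)); m=np.zeros((400*S,640*S),np.uint8); cv2.fillConvexPoly(m,h.astype(np.int32),255)
    return cv2.resize(m,(640,400),interpolation=cv2.INTER_AREA)/255.
def score(n,f,qs,sh=None):
    t=cv2.imread(f).max(2).astype(float); out=[]
    for q in qs:
        m=cv2.GaussianBlur(mask(n,q),(0,0),.8); y,x=np.nonzero(cv2.dilate((m>.02).astype(np.uint8),np.ones((5,5))))
        best=-1
        for dx in np.arange(-1,1.01,.5):
          for dy in ([0]):
            mm=cv2.warpAffine(m,np.float32([[1,0,dx],[0,1,dy]]),(640,400))
            best=max(best,np.corrcoef(mm[y,x],-t[y,x])[0,1])
        out.append(round(best,3))
    return out
qs=np.arange(.85,1.15,.025); print(qs.round(3)); print(score("scene","pics/scene11.png",qs)); print(score("top","pics/top11.png",qs))
q0=np.arange(0,.25,.025); print(q0.round(3)); print(score("scene","pics/scene0.png",q0)); print(score("top","pics/top0.png",q0))
E
python3 iou.py; python3 -c "
from lev import *
C=np.array([ray('top',((a+.5)/8-.5+190,(b+.5)/8-.5+180),.028) for a,b in [(342,188),(602,153),(613,250),(354,287)]])
c,s=np.cos(th),np.sin(th)
d=C-V; print(np.c_[c*d[:,0]+s*d[:,1],-s*d[:,0]+c*d[:,1]].round(4), (c*d.mean(0)[0]+s*d.mean(0)[1]).round(4),(-s*d.mean(0)[0]+c*d.mean(0)[1]).round(4))
"
```

```text
[0.85  0.875 0.9   0.925 0.95  0.975 1.    1.025 1.05  1.075 1.1   1.125]
[np.float64(0.207), np.float64(0.318), np.float64(0.46), np.float64(0.573), np.float64(0.668), np.float64(0.719), np.float64(0.743), np.float64(0.718), np.float64(0.671), np.float64(0.592), np.float64(0.486), np.float64(0.384)]
[np.float64(0.63), np.float64(0.657), np.float64(0.679), np.float64(0.698), np.float64(0.725), np.float64(0.73), np.float64(0.73), np.float64(0.732), np.float64(0.729), np.float64(0.729), np.float64(0.73), np.float64(0.729)]
[0.    0.025 0.05  0.075 0.1   0.125 0.15  0.175 0.2   0.225]
[np.float64(0.314), np.float64(0.359), np.float64(0.421), np.float64(0.461), np.float64(0.53), np.float64(0.581), np.float64(0.667), np.float64(0.658), np.float64(0.621), np.float64(0.508)]
[np.float64(0.503), np.float64(0.581), np.float64(0.676), np.float64(0.714), np.float64(0.736), np.float64(0.728), np.float64(0.648), np.float64(0.593), np.float64(0.52), np.float64(0.467)]
[[ 0.0313  0.0625]
 [ 0.0294 -0.0661]
 [-0.0188 -0.0648]
 [-0.0179  0.0633]] 0.006 -0.0013
```

```bash
python3 -c "
from lev import *
print(lp(1.05,.135,-.004,.011),lp(1.0,.135,-.004,.011)); rel([.478,.166,.09],np.radians(97.2))"
```

```text
[0.47923145 0.16446579 0.06942256] [0.48060757 0.16464011 0.07605063]
now 19.525 [0.4536 0.3594 0.2214] F [ 0.9 -1.7  0.3] open 0.0597 rel [ 13.15 -19.49   0.  ] [-0.0005  0.0001  0.0007]
```

>>> {"method": "servo_tool", "body": {"commands": [{"fingers": 0,"tx": 0,"ty": -4,"tz": 0,"wx": 0,"wy": 0,"wz": 0},{"fingers": 0,"tx": 0,"ty": -5,"tz": 0,"wx": 0,"wy": 0,"wz": 0},{"fingers": 0,"tx": 0,"ty": -5,"tz": 0,"wx": 0,"wy": 0,"wz": 0},{"fingers": 0,"tx": 0,"ty": -3.5,"tz": 0,"wx": 0,"wy": 0,"wz": 0},{"fingers": 0,"tx": 0,"ty": -2,"tz": 0,"wx": 0,"wy": 0,"wz": 0},{"fingers": 0,"tx": 4,"ty": 0,"tz": 0,"wx": 0,"wy": 0,"wz": 0},{"fingers": 0,"tx": 5,"ty": 0,"tz": 0,"wx": 0,"wy": 0,"wz": 0},{"fingers": 0,"tx": 3,"ty": 0,"tz": 0,"wx": 0,"wy": 0,"wz": 0},{"fingers": 0,"tx": 0,"ty": 0,"tz": 0,"wx": 0,"wy": 0,"wz": 0},{"fingers": 0,"tx": 0,"ty": 0,"tz": 0,"wx": 0,"wy": 0,"wz": 0}]}}

```text
clock: 20.78
ee_pos: [0.4789, 0.1653, 0.1022]
orientation: [0.706, -0.043, 0.705, 0.043]
ft_force: [0.4, 0.9, -0.7]
opening: -0.0002
```

>>> {"method": "servo_tool", "body": {"commands": [{"fingers": 0,"tx": 1.2,"ty": 0,"tz": 0,"wx": 0,"wy": 0,"wz": 0},{"fingers": 0,"tx": 1,"ty": 0,"tz": 0,"wx": 0,"wy": 0,"wz": 0},{"fingers": 0,"tx": 0.3,"ty": 0,"tz": 0,"wx": 0,"wy": 0,"wz": 0},{"fingers": 0,"tx": 0,"ty": 0,"tz": 0,"wx": 0,"wy": 0,"wz": 0},{"fingers": 0,"tx": 0,"ty": 0,"tz": 0,"wx": 0,"wy": 0,"wz": 0}]}}

```text
clock: 21.4
ee_pos: [0.4783, 0.1662, 0.076]
orientation: [0.706, -0.044, 0.706, 0.044]
ft_force: [-0.1, -0.1, 0.4]
opening: 0.0001
```

>>> {"method": "servo_tool", "body": {"commands": [{"fingers": 0,"tx": 0.3,"ty": 0,"tz": 0,"wx": 0,"wy": 0,"wz": 0},{"fingers": 0,"tx": 0,"ty": 0,"tz": 0,"wx": 0,"wy": 0,"wz": 0}]}}

```text
clock: 21.65
ee_pos: [0.4781, 0.1662, 0.0731]
orientation: [0.706, -0.044, 0.706, 0.044]
ft_force: [-0.3, 0.1, 3.5]
opening: -0.0002
```

>>> {"method": "servo_tool", "body": {"commands": [{"fingers": 0,"tx": 0.2,"ty": 0,"tz": 0,"wx": 0,"wy": 0,"wz": 0},{"fingers": 0,"tx": 0,"ty": 0,"tz": 0,"wx": 0,"wy": 0,"wz": 0}]}}

```text
clock: 21.9
ee_pos: [0.4778, 0.1662, 0.0712]
orientation: [0.706, -0.044, 0.706, 0.044]
ft_force: [-1.9, -0.3, 5.4]
opening: 0.0001
```

>>> {"method": "servo_tool", "body": {"commands": [{"fingers": 0,"tx": 0.2,"ty": 0,"tz": 0,"wx": 0,"wy": 0,"wz": 0},{"fingers": 0,"tx": 0,"ty": 0,"tz": 0,"wx": 0,"wy": 0,"wz": 0}]}}

```text
clock: 22.15
ee_pos: [0.4776, 0.1662, 0.0701]
orientation: [0.706, -0.044, 0.706, 0.044]
ft_force: [-3.4, -0.6, 15.7]
opening: -0.0003
```

>>> {"method": "servo_tool", "body": {"commands": [{"fingers": 0,"tx": 0.15,"ty": 0,"tz": 0,"wx": 0,"wy": 0,"wz": 0},{"fingers": 0,"tx": 0,"ty": 0,"tz": 0,"wx": 0,"wy": 0,"wz": 0}]}}

```text
clock: 22.4
ee_pos: [0.4776, 0.1662, 0.0698]
orientation: [0.706, -0.043, 0.706, 0.044]
ft_force: [-6.3, -2.5, 29.5]
opening: 0.0001
```

>>> {"method": "servo_tool", "body": {"commands": [{"fingers": 0,"tx": -1,"ty": 0,"tz": 0,"wx": 0,"wy": 0,"wz": 0},{"fingers": 0,"tx": -3,"ty": 0,"tz": 0,"wx": 0,"wy": 0,"wz": 0},{"fingers": 0,"tx": -5,"ty": 0,"tz": 0,"wx": 0,"wy": 0,"wz": 0},{"fingers": 0,"tx": -5,"ty": 0,"tz": 0,"wx": 0,"wy": 0,"wz": 0},{"fingers": 0,"tx": 0,"ty": 4,"tz": 0,"wx": 0,"wy": 0,"wz": 0},{"fingers": 0,"tx": 0,"ty": 5,"tz": 0,"wx": 0,"wy": 0,"wz": 0},{"fingers": 0,"tx": 0,"ty": 5,"tz": 0,"wx": 0,"wy": 0,"wz": 0},{"fingers": 0,"tx": 0,"ty": 5,"tz": 0,"wx": 0,"wy": 0,"wz": 0},{"fingers": 0,"tx": 0,"ty": 0,"tz": 0,"wx": 0,"wy": 0,"wz": 0},{"fingers": 0,"tx": 0,"ty": 0,"tz": 0,"wx": 0,"wy": 0,"wz": 0}]}}

```text
clock: 23.65
ee_pos: [0.4545, 0.3539, 0.207]
orientation: [0.706, -0.044, 0.706, 0.043]
ft_force: [0.9, 0.1, 0.2]
opening: -0.0003
```

```bash
python3 -c "
from h import *
for n in('top','scene'):cv2.imwrite(f'pics/{n}12.png',env.camera(n)[:,:,::-1])
crop('pics/scene12.png','pics/s16.png',195,145,100,75,4)
crop('pics/top12.png','pics/t16.png',190,180,100,75,4)
cv2.imwrite('pics/c16.png',np.hstack([cv2.imread('pics/s16.png'),cv2.imread('pics/t16.png')]))"
sed -i 's/scene11/scene12/;s/top11/top12/' iou.py; python3 iou.py|head -3
```

```text
[0.85  0.875 0.9   0.925 0.95  0.975 1.    1.025 1.05  1.075 1.1   1.125]
[np.float64(0.194), np.float64(0.307), np.float64(0.451), np.float64(0.565), np.float64(0.663), np.float64(0.715), np.float64(0.742), np.float64(0.718), np.float64(0.671), np.float64(0.591), np.float64(0.481), np.float64(0.379)]
[np.float64(0.613), np.float64(0.641), np.float64(0.664), np.float64(0.686), np.float64(0.715), np.float64(0.722), np.float64(0.723), np.float64(0.725), np.float64(0.725), np.float64(0.723), np.float64(0.723), np.float64(0.722)]
```

View pics/c16.png

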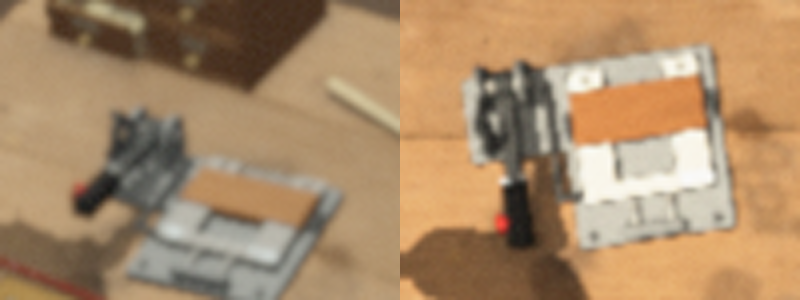

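```bash
python3 -c "
from plant import env
print(env.hand_in())"
```

```text
the job is handed in; nothing more can be done
None
```

I laid the pear-wood board in the vice, swung the lever down with the button held in, and let go. The job was handed in at about 23.8 s; the hand-in reports no verdict.

- **Board:** Before clamping, its centre measured about 1 mm across and 2 mm along from the middle of the bed. After clamping, the top picture puts it 6 mm towards the fence and 1 mm along. Geometry would give 4 mm across, so that reading is probably 2 mm off; the limits are 8 mm and 7 mm.
- **Lever and button:** I pinched the grip until the fingers read 23.5 mm, so the button was fully in. I then followed the arc to the stop, which pushed back with 44 N.
- **After letting go:** The last pictures show the red button standing out about 8 mm and the jaw shut on the board.
- **Lever angle:** The checks differ slightly.
  - Fitting the grip's outline in the scene view gives about 1.00 rad; the top view hardly tells.
  - Pressing the grip from above met it about 3.5 mm above the stop, so the lever rests at about 1.02 rad. It then pushed down to the stop under 30 N. The pictures before and after this press look the same.
  - Both figures are above the 0.98 needed, but the outline fit only by a little.
- **Other objects:** The gripper kept clear of the jar, tin, sanding block and thumb plane. I did not measure them again at the end. The arm ended clear of everything.

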